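Change the round forming bar on a coppersmith's stand

TASK

Change over the forming bar: take the thin round bar off the iron stand and lay it, about centred lengthwise, in the empty wooden cradle of the rack, then set the thickest round bar in the two vees of the stand and slide it home so that its end is against the stand's end plate. Lay the bars down without dropping them or letting them roll off, and leave the other two bars, the hammer and the pot of punches where they are.

Things in the scene. Friction and masses are not known exactly. Their poses are not given: they have to be found in the camera images.
- bar_thick: The thickest round bar, 30 mm diameter, 0.64 to 0.92 kg: round bar of plain steel, 150 mm long. Origin: its centre (on its axis, mid-length); x along its axis (either end may count as +x); its roll about x is arbitrary. Starts in its cradle on the rack, up to 12 mm off-centre lengthwise; belongs on the stand.
- bar_thin: The thin round bar, 14 mm diameter, 0.14 to 0.22 kg: round bar of plain steel, 150 mm long. Origin: its centre (on its axis, mid-length); x along its axis (either end may count as +x); its roll about x is arbitrary. Starts in the vees of the stand, 8 to 25 mm short of the end plate; belongs in the empty cradle.
- bar_mid: Leave alone. Middle round bar, 20 mm diameter: round bar of plain steel, 150 mm long. Origin: its centre (on its axis, mid-length); x along its axis (either end may count as +x); its roll about x is arbitrary. Lies in a cradle on the rack.
- bar_hex: Leave alone. Hexagonal bar, 18 mm across flats: six-sided bar of plain steel, 150 mm long. Origin: its centre (on its axis, mid-length); x along its axis (either end may count as +x); its roll about x is arbitrary. Lies in a cradle on the rack.
- cradle_free: The cradle that is empty at the start. Identical to the other three wooden cradles on the rack (parallel, 64 mm apart, order varies). Origin: centre of its underside, 10 mm above the bench; x along the bar it holds, z up. Base strip 140 x 34 mm, 6 mm thick; two vee rests 16 mm thick centred at x = -50 and +50 mm, open between them. A bar of radius r rests with its axis 34 mm + 1.155 r above the origin.
- cradle_thick: The cradle, like cradle_free, in which the thickest round bar starts. Origin: centre of its underside; x along the bar.
- rack: Dark wooden board 165 x 280 mm, 10 mm thick, fixed to the bench, which carries the four cradles, spaced along its y. Origin: centre of its underside; z up. It stands on either side of the stand.
- cradle_vee (a point): The bottom line of the empty cradle's vees, midway between them, 34 mm above its origin; axes as the cradle's. The vees are shallow: each side slopes 30 degrees, lips 13 mm to either side and 7.5 mm higher, so a round bar pushed sideways rolls out. The vees of all four cradles are alike.
- stand: Dark iron forming stand, fixed. Origin: centre of its underside on the bench, midway between the vees; x along the bar towards the end plate, z up. Foot 190 x 85 mm, 12 mm thick, centred at x = 5 mm; two vee rests 16 mm thick centred at x = -50 and +50 mm, open between them. A bar of radius r rests with its axis 60 mm + 1.155 r above the origin.
- stand_vee (a point): The bottom line of the stand's vees, midway between them, 60 mm above the stand's origin; axes as the stand's. Each side slopes 30 degrees; lips 16 mm to either side and 9 mm higher.
- stand_stop (a point): Centre line of the inner face of the stand's upright end plate, at the stand's x = +75 mm, 76 mm high; a 150 mm bar that is home has its centre at the stand's x = 0. Plate 12 mm thick, 60 mm wide, top 105 mm above the bench. Axes as the stand's.
- stake: Fixed iron bench stake with a rounded head, between the rack and the stand: 46 x 46 mm foot, head 44 mm diameter, 88 mm high. An obstacle. Origin: centre of its underside.
- punch_pot: Leave alone. Copper pot, 73 mm diameter, 75 mm high, with steel punches standing out of it to 120 mm; loose on the bench 150 to 170 mm from the stand's origin, behind its end plate. Origin: centre of its underside.
- hammer: Leave alone. Cross-peen hammer, loose, lying on the bench along the far side of the rack. Origin on the bench under the handle's head end; the handle (200 mm long, 22 x 24 mm) runs along -x, the head (90 mm long, 24 mm high) along y.
Mind the look-alikes: they are no part of the job. Of the things that look like the stand, take the one that is nearest to the robot's base at the start. Leave any orange look-alike of the bar_thin alone.

How it is judged (in metres and radians):
At the end, for the whole second after the job is handed in: The thin round bar rests in both vees of the cradle that was empty (within 20 mm of centred lengthwise, 3 mm sideways and in height, 0.05 rad), the thickest round bar rests in both vees of the stand with its end within 4 mm of the end plate (3 mm sideways and in height, 0.05 rad), both at rest (x of bar_thin in the frame of cradle_free between -0.02 and 0.02 m and y of bar_thin in the frame of cradle_free between -0.003 and 0.003 m and z of bar_thin in the frame of cradle_free between 0.0390829 and 0.0450829 m and angle between the x axis of bar_thin and the x axis of cradle_free, either way round below 0.05 rad and linear speed of each of bar_thin, bar_thick below 0.02 m/s and x of bar_thick in the frame of stand between -0.004 and 0.003 m and y of bar_thick in the frame of stand between -0.003 and 0.003 m and z of bar_thick in the frame of stand between 0.0743205 and 0.0803205 m and angle between the x axis of bar_thick and the x axis of stand, either way round below 0.05 rad); the robot touches nothing.
It fails at once if the thin bar is dropped or rolls off (moving over 0.5 m/s with no finger on it) (contact force between bar_thin and the fingers below 0.01 N and linear speed of bar_thin above 0.5 m/s).
It fails at once if the thick bar is dropped or rolls off (moving over 0.5 m/s with no finger on it) (contact force between bar_thick and the fingers below 0.01 N and linear speed of bar_thick above 0.5 m/s).
It fails at once if the middle or the hexagonal bar is shifted by more than 12 mm (distance of any of bar_mid, bar_hex from where it was at the start of the episode above 0.012 m).
It fails at once if the pot of punches is shifted by more than 12 mm (distance of punch_pot from where it was at the start of the episode above 0.012 m).
It fails at once if the hammer is shifted by more than 12 mm (distance of hammer from where it was at the start of the episode above 0.012 m).
It also fails if it takes over 64 s, if anything falls off the work surface, if the arm or the gripper's body presses on something with over 40 N, if the wrist force passes 120 N, or if a joint passes its speed limit or range.

ROBOT

A 6-joint arm with a two-finger parallel gripper is mounted at the origin on the work surface. World frame = base frame: x ahead of the robot, y to its left, z up, the work surface at z = 0. Lengths are in mm, angles in rad, forces in N, time in s.
With the tool pointing down it reaches from about 275 to 1000 mm from the base axis. Payload 8.4 kg.
Tool frame: the origin (TCP) lies on the mounting face of the last link; the fingertips stand 173 mm ahead of it and the grasp point (between the pads) lies 155 mm ahead of it; z points along the fingers, y is the direction in which the jaws open and shut (so a half turn about z gives the same grasp; the last joint's range is limited). The gripper opens to 85 mm and grips with 20 to 120 N. Pads are 22 mm wide; open, the fingers measure 114 mm over their backs; the gripper's body (76 mm by 85 mm) begins 54 mm behind the grasp point. The pads swing forward as they close: fully open they stand 13 mm farther back than shut.
Start: joints at [1.346, 0.353, 1.633, -0, 1.155, -0.002], TCP at [138.099, 609.556, 404.681] pointing down, gripper open.
Joint ranges: [-2.63, 2.63], [-0.92, 2.1], [0.06, 2.66], [-1.3, 4.44], [0, 2.69], [-3.02, 3.02]. Speed limits (rad/s): [2.22, 2.22, 2.79, 3.14, 3.14, 3.14].

INTERFACE

Orientations are given as [roll, pitch, yaw] about the fixed x, y, z axes, in that order (R = Rz(yaw) Ry(pitch) Rx(roll)).
In Python, from rig import readout, imaging, ticket gives the robot as it stands.
- The arm moves only by the tool step_arm, never from a script. Its argument "deltas" is a list of rows, each an object with "translation": the shift along the tool's x, y, z in cm, a list of three; "rot": the turn, a rotation vector about the tool's x, y, z in rad, a list of three. In form: [{"translation": [x, y, z], "rot": [rx, ry, rz]}, ...]. A call has 1 to 8 rows; each row is the pose to reach, as a shift and turn from the pose commanded when the call began, along the tool's axes at that moment; what a row does not reach only later rows make up. A row lasts 1/8 s, in which the tool goes at most 62.5 mm and 10.7 degrees, less where a joint would pass 70% of its speed; a pose out of reach is approached as far as the arm can. A call with a gripper value outside its range is refused whole. "grip" is the closure in counts, from 0 (fully open) to 255 (shut), set as the call begins (left out, the last holds). The fingers move at their own pace and stop on an object; "squeeze" is the grip in N (left out, the last holds). Time passes only in rows, so rows that repeat a pose let the fingers close. It gives the time, the measured TCP pose, the force and the opening at its end, in the units of the state.
- readout.sense(): the state, without advancing time (a new reading comes with each control period).
- imaging.grab_frame(name): name is "scene" or "side" or "wrist"; returns a dict with "image" (480x640x3 uint8, red, green, blue), "camera_matrix" (3x3 intrinsics, pixels), "world_to_cam" (4x4, takes a point from world to camera coordinates). Camera axes: x right, y up, looking along -z (the intrinsics and any distortion apply to the point x, -y, -z); pixel columns grow to the right and rows downward; lengths in mm; the calibration is good to about 2 mm. A picture is of the moment at which its call begins. There is no depth.
- ticket.sign_off(): hands the job in, once; it reports no verdict.
The state is a dict: "clock": time; "qpos": joint angles; "qvel": joint speeds; "joint_efforts": joint torques, N m; "eef_pos": TCP position; "tcp_rot": TCP orientation; "contact_force": force on the tool from outside, world axes, zero at the start; "wrist_torque": the same for the moment, N m; "opening": opening from 0.0 (shut) to 1.0 (fully open).
Only numpy, scipy, OpenCV 4.12 (cv2) and the standard library are available. Lean on these libraries where they do the work, as an engineer would, in place of code of your own. Each camera call takes 0.05 s, during which the arm holds its last target.

## Working session

There is one attempt and no reset: what is moved stays moved. The work goes in short steps, Python scripts to look and compute and a tool call to move; the robot and the scene stay as the last step left them, time stands still between calls to the robot, and variables do not carry over. Pictures are saved under pics/ and viewed, and the job is handed in when it is done.

Besides the shell and the picture viewer there is one more tool, called after "Call:" by a JSON object that holds its "api" and its "payload", one argument or row to a line. step_arm: Moves the arm, as the interface text tells. Its arguments: {"type":"object","properties":{"deltas":{"type":"array","items":{"type":"object","properties":{"translation":{"type":"array","items":{"type":"number"}},"rot":{"type":"array","items":{"type":"number"}}}}},"grip":{"type":"number"},"squeeze":{"type":"number"}},"required":["deltas"]}

```bash
ls; mkdir -p pics; python3 - <<'E'
from rig import readout, imaging
import cv2,pickle
print(readout.sense())
d={}
for n in ["scene","side","wrist"]:
    f=imaging.grab_frame(n); d[n]=f
    cv2.imwrite(f"pics/a_{n}.png",f["image"][:,:,::-1]); print(n,f["camera_matrix"],f["world_to_cam"],[k for k in f])
pickle.dump(d,open("a.pkl","wb"))
E
```

```text
pics
{'clock': 0.0, 'qpos': array([ 1.34563110e+00,  3.53656435e-01,  1.63413057e+00,  2.69853160e-05,
        1.15520544e+00, -2.42579836e-03]), 'qvel': array([ 7.31934788e-05, -1.24731795e-03,  1.04361921e-03, -1.42976813e-04,
       -2.10764660e-03,  2.01742528e-03]), 'joint_efforts': array([ 8.11595019e-04, -6.05266070e+01, -3.42067623e+01,  1.63537861e-04,
        9.59754456e-03, -1.76651815e-05]), 'eef_pos': array([138.02334317, 609.32951683, 403.95786225]), 'tcp_rot': array([-3.14019292e+00, -2.80685375e-05,  2.91884229e+00]), 'contact_force': array([-0.58452698, -0.24330319,  0.27417533]), 'wrist_torque': array([0.02433514, 0.05843118, 0.01832648]), 'opening': 1.0000717711002953}
scene [[526.89156404   0.         323.3466013 ]
 [  0.         526.89156404 236.29436592]
 [  0.           0.           1.        ]] [[-6.46444992e-01  7.62936202e-01  6.10116655e-03  3.56147946e+02]
 [-4.97508745e-01 -4.27580891e-01  7.54757995e-01  1.95132298e+02]
 [ 5.78440940e-01  4.84874142e-01  6.55974958e-01 -1.53635514e+03]
 [ 0.00000000e+00  0.00000000e+00  0.00000000e+00  1.00000000e+00]] [
[... 230 characters left out ...]
52652e+02]
 [ 4.43335212e-01  5.12448099e-01  7.35425616e-01 -2.64823663e+02]
 [-4.90957492e-01 -5.47621402e-01  6.77548183e-01 -1.15728141e+03]
 [ 0.00000000e+00  0.00000000e+00  0.00000000e+00  1.00000000e+00]] ['image', 'camera_matrix', 'world_to_cam']
wrist [[425.38250286   0.         312.65244659]
 [  0.         425.38250286 237.41366658]
 [  0.           0.           1.        ]] [[ 2.21227240e-01  9.75219154e-01 -2.47174753e-03 -6.23703389e+02]
 [-9.28232504e-01  2.09789758e-01 -3.07201361e-01  4.09629806e+01]
 [-2.99070104e-01  7.02556656e-02  9.51641327e-01 -3.79940100e+02]
 [ 0.00000000e+00  0.00000000e+00  0.00000000e+00  1.00000000e+00]] ['image', 'camera_matrix', 'world_to_cam']
```

View pics/a_scene.png

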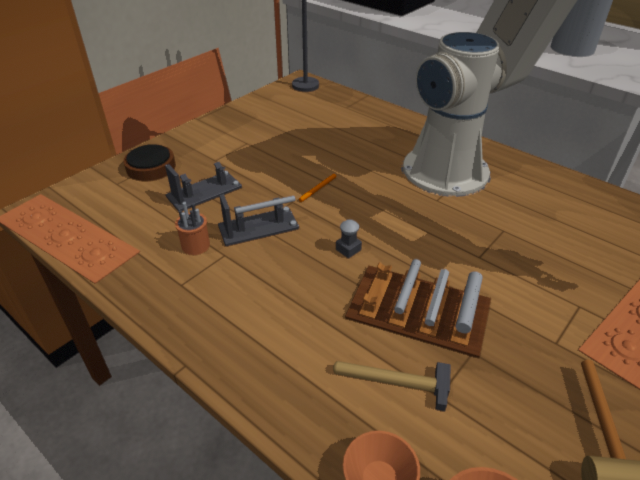

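View pics/a_side.png

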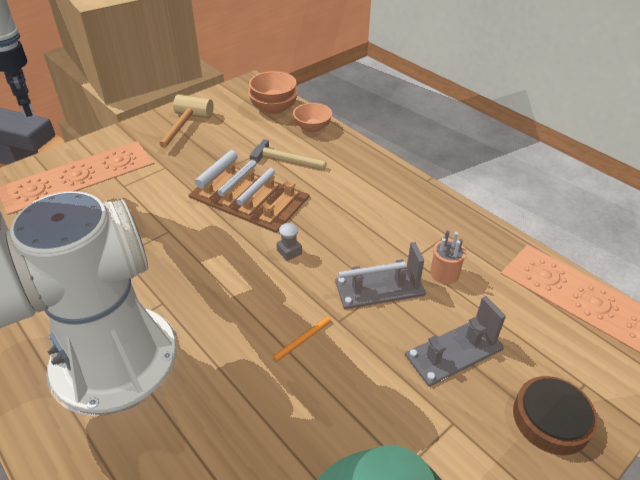

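View pics/a_wrist.png

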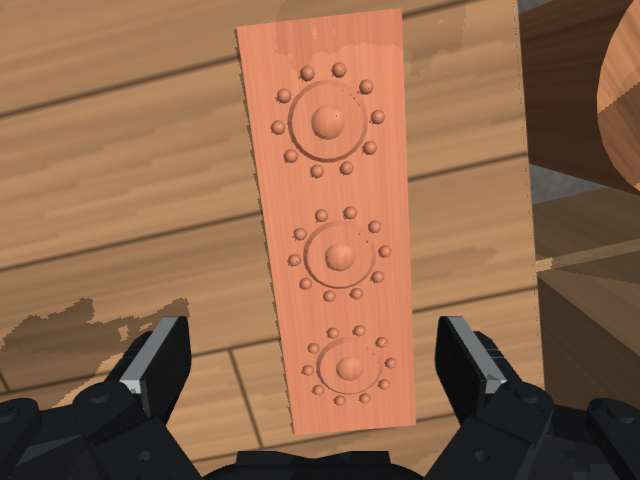

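The scene view shows the loaded stand at about (258,222) with a second, empty stand at (203,188), the rack at (420,310) with the empty cradle at (377,288), the stake at (349,238) and the pot at (193,235). The orange decoy rod is at (318,188). I'll enlarge crops to pick points.

```bash
cat > h.py <<'E'
import numpy as np,pickle,cv2
def ray(f,uv):
    K=f["camera_matrix"];T=f["world_to_cam"];R=T[:3,:3];t=T[:3,3]
    d=np.linalg.inv(K)@np.array([uv[0],uv[1],1.]); d=np.array([d[0],-d[1],-d[2]])
    return -R.T@t, R.T@d/np.linalg.norm(d)
def onz(f,uv,z):
    o,d=ray(f,uv); return o+d*(z-o[2])/d[2]
def tri(a,ua,b,ub):
    o1,d1=ray(a,ua);o2,d2=ray(b,ub)
    s=np.linalg.lstsq(np.c_[d1,-d2],o2-o1,rcond=None)[0]
    p,q=o1+s[0]*d1,o2+s[1]*d2
    return (p+q)/2,np.linalg.norm(p-q)
def proj(f,p):
    c=f["world_to_cam"]@np.r_[p,1.]; K=f["camera_matrix"]
    return np.array([K[0,0]*c[0]/-c[2]+K[0,2],K[1,1]*-c[1]/-c[2]+K[1,2]])
def crop(f,x,y,w,h,s,name):
    im=f["image"][y:y+h,x:x+w,::-1]
    im=cv2.resize(np.ascontiguousarray(im),None,fx=s,fy=s,interpolation=cv2.INTER_CUBIC)
    for k in range(0,w,10): cv2.line(im,(k*s,0),(k*s,12 if k%50 else 25),(0,255,0),1); 
    for k in range(0,h,10): cv2.line(im,(0,k*s),(12 if k%50 else 25,k*s),(0,255,0),1)
    cv2.imwrite(name,im)
E
python3 - <<'E'
from h import *
d=pickle.load(open("a.pkl","rb"))
crop(d["scene"],200,175,110,75,7,"pics/b1.png")
crop(d["scene"],340,255,160,100,5,"pics/b2.png")
crop(d["side"],325,225,120,90,6,"pics/b3.png")
crop(d["side"],180,140,140,100,5,"pics/b4.png")
s,w=d["scene"],d["side"]
for n,a,b in [("stand thin near",(294,200),(342,275)),("thin far",(238,211),(405,266)),("pot",(193,250),(447,279)),("stake top",(349,222),(289,228))]:
    print(n,*tri(s,a,w,b))
E
```

```text
stand thin near [ 458.94886363 -177.64403687   63.27245431] 4.820815829510027
thin far [ 581.15516401 -250.12111894   64.47454914] 5.475976507165768
pot [ 691.44480647 -299.22473216  -16.91571573] 1.063051693561507
stake top [455.28231453  -4.0974195   83.07451393] 0.4242852006893305
```

View pics/b1.png

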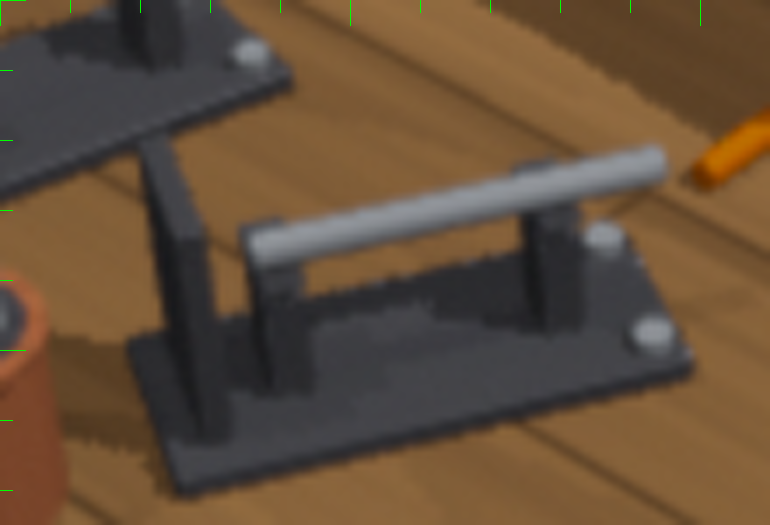

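View pics/b2.png

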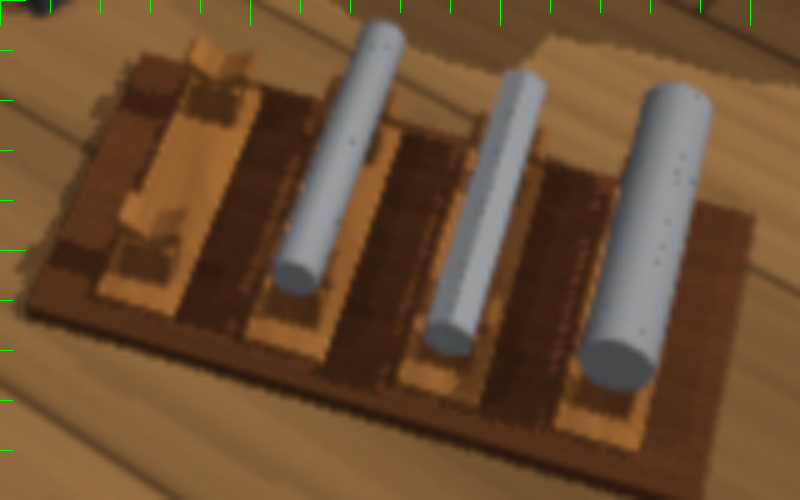

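View pics/b3.png

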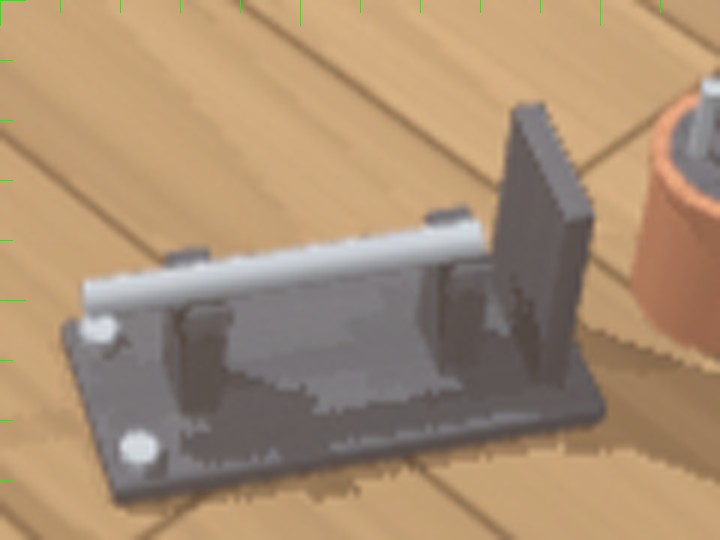

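View pics/b4.png

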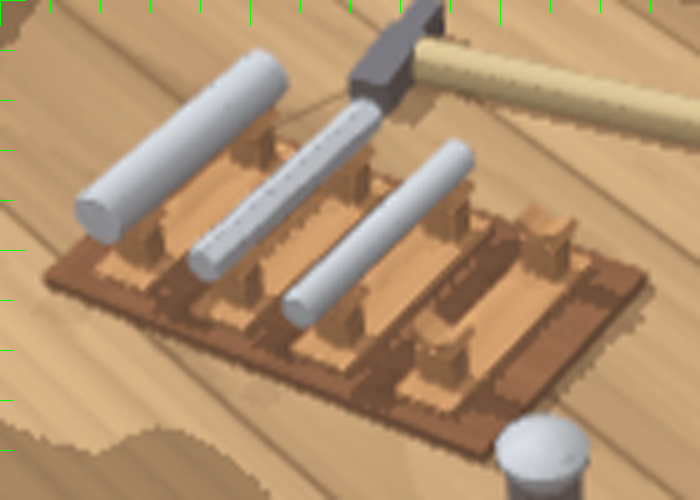

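```bash
python3 - <<'E'
from h import *
np.set_printoptions(precision=1,suppress=True)
d=pickle.load(open("a.pkl","rb"));s,w=d["scene"],d["side"]
S=lambda x,y:(200+x/7,175+y/7); W=lambda x,y:(325+x/6,225+y/6)
P=lambda x,y:(340+x/5,255+y/5); Q=lambda x,y:(180+x/5,140+y/5)
print("thin z68 scene",onz(s,S(655,165),68),onz(s,S(257,246),68)," side",onz(w,W(85,297),68),onz(w,W(480,238),68))
print("stand corners z12 scene (open-L, plate-L, plate-R)",onz(s,S(690,362),12),onz(s,S(180,488),12),onz(s,S(130,343),12))
print(" side (open R, open L?, plate)",onz(w,W(65,328),12),onz(w,W(118,495),12),onz(w,W(605,408),12))
print("plate top corners z105",onz(s,S(150,143),105),onz(s,S(190,237),105),onz(w,W(515,107),105),onz(w,W(580,212),105))
print("rack corners z10 scene",onz(s,P(143,55),10),onz(s,P(28,310),10),onz(s,P(708,488),10),onz(s,P(755,210),10))
print("rack corners side",onz(w,Q(45,280),10),onz(w,Q(485,455),10),onz(w,Q(645,275),10))
print("free base strip z16 scene", onz(s,P(190,75),16),onz(s,P(262,90),16),onz(s,P(178,315),16),onz(s,P(98,290),16))
print("free base side", onz(w,Q(398,385),16),onz(w,Q(450,408),16),onz(w,Q(592,262),16))
print("thick axis z61 scene",onz(s,P(680,95),61+8),onz(s,P(618,362),61))
print("thick side",onz(w,Q(98,220),61))
print(tri(s,(349,222),w,(289,228)), onz(s,(193,250),0))
f=d["wrist"]; T=f["world_to_cam"]; c=-T[:3,:3].T@T[:3,3]; print("cam",c)
y=2.9188; R=np.array([[np.cos(y),np.sin(y),0],[np.sin(y),-np.cos(y),0],[0,0,-1]])
print("cam in tool",R.T@(c-np.array([138,609.3,404])))
E
```

```text
thin z68 scene [ 458.1 -176.4   68. ] [ 582.1 -249.    68. ]  side [ 453.9 -177.3   68. ] [ 583.6 -251.1   68. ]
stand corners z12 scene (open-L, plate-L, plate-R) [ 482.2 -139.5   12. ] [ 646.  -226.8   12. ] [ 605.3 -299.    12. ]
 side (open R, open L?, plate) [ 473.6 -147.5   12. ] [ 433.2 -219.8   12. ] [ 598.3 -308.5   12. ]
plate top corners z105 [ 596.8 -281.   105. ] [ 623.  -231.6  105. ] [ 613.4 -235.8  105. ] [ 590.8 -286.9  105. ]
rack corners z10 scene [479.6  76.3  10. ] [633.6 130.8  10. ] [530.9 389.9  10. ] [383.9 335.9  10. ]
rack corners side [381.8 329.1  10. ] [474.2  69.2  10. ] [626.  123.8  10. ]
free base strip z16 scene [481.3 103.7  16. ] [468. 134.  16.] [599.4 182.7  16. ] [610.2 149.3  16. ]
free base side [469.3 133.7  16. ] [478.5 102.7  16. ] [606.9 145.   16. ]
thick axis z61 scene [402.2 296.7  69. ] [540.9 345.5  61. ]
thick side [401.1 295.1  61. ]
(array([455.3,  -4.1,  83.1]), np.float64(0.4242852006893305)) [ 701.9 -283.2    0. ]
cam [ 62.4 626.3 372.6]
cam in tool [77.5 -0.1 31.4]
```

Call:
{"api": "step_arm", "payload": {
  "deltas": [
    {"translation":[-44.3,-28.6,0],"rot":[0,0,-0.56]},
    {"translation":[-44.3,-28.6,0],"rot":[0,0,-0.56]},
    {"translation":[-44.3,-28.6,0],"rot":[0,0,-0.56]},
    {"translation":[-44.3,-28.6,0],"rot":[0,0,-0.56]},
    {"translation":[-44.3,-28.6,0],"rot":[0,0,-0.56]},
    {"translation":[-44.3,-28.6,0],"rot":[0,0,-0.56]},
    {"translation":[-44.3,-28.6,0],"rot":[0,0,-0.56]},
    {"translation":[-44.3,-28.6,0],"rot":[0,0,-0.56]}
  ]
}}

```text
clock: 1.15
eef_pos: [484.6, 255.1, 404.7]
tcp_rot: [3.141, 0.0, -2.804]
contact_force: [0.9, 2.2, 0.1]
opening: 0.999
```

```bash
python3 - <<'E'
from rig import readout, imaging
from h import *
f=imaging.grab_frame("wrist"); pickle.dump(f,open("rack.pkl","wb"))
cv2.imwrite("pics/c.png",f["image"][:,:,::-1]); s=readout.sense(); print(s["eef_pos"],s["tcp_rot"],s["qpos"])
E
```

```text
[488.61503097 250.83716172 404.82933424] [-3.13816625e+00  2.36863521e-03 -2.80610340e+00] [ 0.47269628  0.23502826  1.79694654 -0.00415581  1.10774358 -1.4317324 ]
```

View pics/c.png

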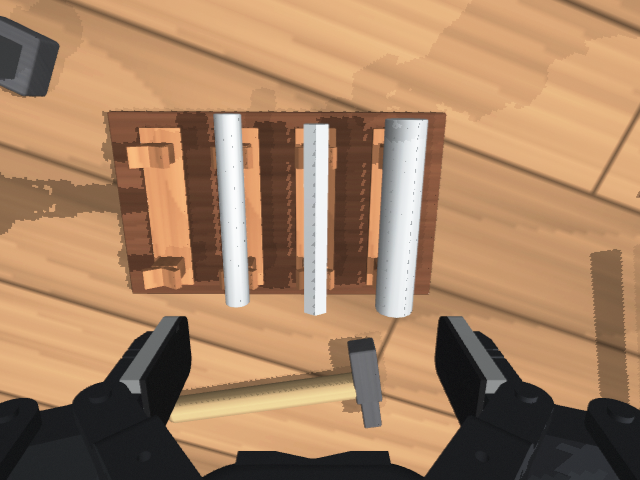

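The wrist view shows the rack, corners about (108,111), (446,112), (430,294) and (133,293). The thick bar is at (403,218) and the empty cradle at (165,210). Measuring.

```bash
python3 - <<'E'
from h import *
np.set_printoptions(precision=1,suppress=True)
f=pickle.load(open("rack.pkl","rb"));im=f["image"]
hsv=cv2.cvtColor(im,cv2.COLOR_RGB2HSV)
m=((hsv[...,1]<45)&(hsv[...,2]>120)).astype(np.uint8)*255
m[330:]=0; m=cv2.morphologyEx(m,cv2.MORPH_CLOSE,np.ones((7,7)))
cs,_=cv2.findContours(m,cv2.RETR_EXTERNAL,cv2.CHAIN_APPROX_NONE)
for c in cs:
    if cv2.contourArea(c)<1500: continue
    pts=c[:,0].astype(float); r=cv2.minAreaRect(c); b=cv2.boxPoints(r)
    print("bar",r)
    # edges at rows; midline
    y0,y1=pts[:,1].min(),pts[:,1].max()
    for z in (44+1.155*15,44+11.5,44+10):
        L=[]
        for y in np.linspace(y0+12,y1-12,12):
            row=np.where(m[int(y),int(pts[:,0].min()):int(pts[:,0].max())+1]>0)[0]+pts[:,0].min()
            L.append((row.min(),row.max()+1,int(y)+.5))
        P=np.array([onz(f,((a+b_)/2,y),z) for a,b_,y in L]); W=np.array([np.linalg.norm(onz(f,(a,y),z)-onz(f,(b_,y),z)) for a,b_,y in L])
        vx,vy,x0,yy=cv2.fitLine(P[:,:2].astype(np.float32),cv2.DIST_HUBER,0,.01,.01).ravel()
        print(" z%.0f"%z,"yaw",round(float(np.arctan2(vy,vx)),3),"pt",x0,yy,"width",W.mean())
    print("  top px",y0,"bot",y1)
q=[(108,111),(446,112),(430,294),(133,293)]
C=np.array([onz(f,u,10) for u in q]);print(C,C.mean(0),[np.linalg.norm(C[i]-C[i-1]) for i in range(4)],[np.arctan2(*(C[j]-C[i])[[1,0]]) for i,j in((0,3),(1,2),(0,1),(3,2))])
x,y,s=95,95,2
crop(f,95,95,120,210,3,"pics/c1.png"); crop(f,355,95,110,240,2,"pics/c2.png")
E
```

```text
bar ((316.0, 219.5), (191.0, 24.0), 90.0)
 z61 yaw 0.331 pt 501.57114 262.40945 width 17.741695496296163
 z56 yaw 0.331 pt 503.25555 263.03833 width 18.07298456987113
 z54 yaw 0.331 pt 503.68933 263.2003 width 18.158295060920487
  top px 124.0 bot 315.0
bar ((401.1034851074219, 217.25863647460938), (36.78915023803711, 199.97352600097656), 4.763641834259033)
 z61 yaw 0.329 pt 481.34665 324.80304 width 26.9773332738697
 z56 yaw 0.329 pt 482.6534 326.59702 width 27.48107857542161
 z54 yaw 0.329 pt 482.98993 327.059 width 27.610798395563748
  top px 119.0 bot 317.0
bar ((231.35360717773438, 209.77938842773438), (193.20960998535156, 27.15378189086914), 87.39744567871094)
 z61 yaw 0.331 pt 502.65234 196.26874 width 19.37476585236224
 z56 yaw 0.331 pt 504.35693 195.6626 width 19.736549100829166
 z54 yaw 0.331 pt 504.7959 195.50652 width 19.829712169103928
  top px 113.0 bot 306.0
[[474.8  73.   10. ]
 [384.  334.5  10. ]
 [538.2 389.3  10. ]
 [629.3 126.3  10. ]] [506.6 230.8  10. ] [np.float64(163.5305702670749), np.float64(276.88059491454015), np.float64(163.65996450059023), np.float64(278.3313861505726)] [np.float64(0.3325694073974951), np.float64(0.3414351645935688), np.float64(1.9048763335271195), np.float64(1.9044266753924495)]
```

View pics/c1.png

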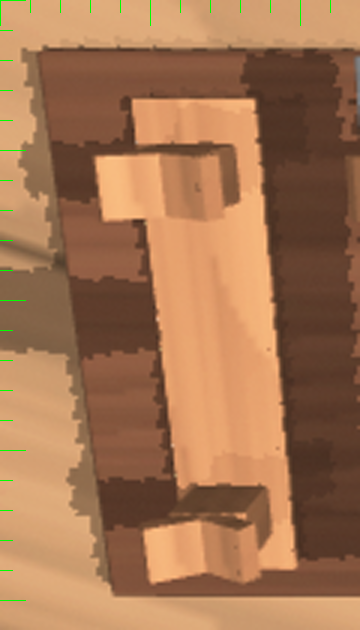

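View pics/c2.png

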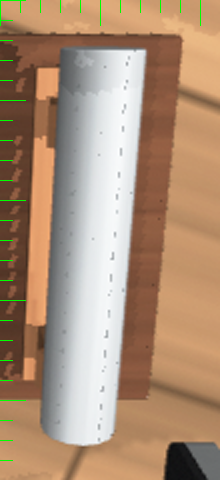

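```bash
python3 - <<'E'
from h import *
np.set_printoptions(precision=1,suppress=True)
f=pickle.load(open("rack.pkl","rb"))
e=np.array([.945,.328,0]);n=np.array([-.328,.945,0]);c=np.array([506.6,230.8,0])
def loc(p): return np.array([(p-c)@e,(p-c)@n,p[2]])
print("thick ends",[loc(onz(f,u,76)) for u in((407,119.5),(392,317))])
for u in((148.5,147),(150,167.5),(162.5,269),(164.3,287.5)): print("valley",loc(onz(f,u,44)))
d=pickle.load(open("a.pkl","rb"));s,w=d["scene"],d["side"]
P=lambda x,y:(340+x/5,255+y/5); Q=lambda x,y:(180+x/5,140+y/5)
print("scene far end centre",loc(onz(s,P(618,364),61.3)),"side near end centre",loc(onz(w,Q(98,220),61.3)))
E
```

```text
thick ends [array([-78.5,  92.6,  76. ]), array([70.3, 91.5, 76. ])]
valley [-56.5 -95.9  44. ]
valley [-40.9 -96.6  44. ]
valley [ 43.5 -95.8  44. ]
valley [ 60.4 -96.1  44. ]
scene far end centre [71.3 97.3 61.3] side near end centre [-78.9  95.1  61.3]
```

Call:
{"api": "step_arm", "payload": {
  "deltas": [
    {"translation":[12.3,-44.8,4],"rot":[0,0,0.84]},
    {"translation":[12.3,-44.8,4],"rot":[0,0,0.84]},
    {"translation":[12.3,-44.8,4],"rot":[0,0,0.84]},
    {"translation":[12.3,-44.8,4],"rot":[0,0,0.84]},
    {"translation":[12.3,-44.8,4],"rot":[0,0,0.84]},
    {"translation":[12.3,-44.8,4],"rot":[0,0,0.84]},
    {"translation":[12.3,-44.8,4],"rot":[0,0,0.84]},
    {"translation":[12.3,-44.8,4],"rot":[0,0,0.84]}
  ]
}}

```text
clock: 2.2
eef_pos: [515.3, -209.5, 364.2]
tcp_rot: [-3.141, -0.0, 2.636]
contact_force: [-0.4, 0.4, 0.1]
opening: 0.999
```

```bash
python3 - <<'E'
from rig import readout, imaging
from h import *
f=imaging.grab_frame("wrist"); pickle.dump(f,open("stand.pkl","wb"))
cv2.imwrite("pics/d.png",f["image"][:,:,::-1]); s=readout.sense(); print(s["clock"],s["eef_pos"],s["tcp_rot"],s["qpos"])
E
```

```text
2.25 [ 515.54190334 -211.21529716  364.07982997] [-3.14010624e+00  7.45063871e-04  2.63650010e+00] [-0.39105454  0.29182835  1.81995199 -0.00182229  1.02924196 -1.45581887]
```

View pics/d.png

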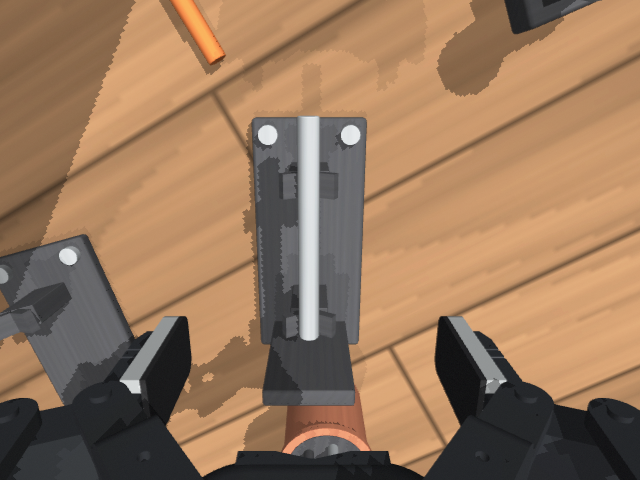

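Stand view: the thin bar runs from (309,117) to (310,341). The foot corners are near (252,117), (367,117), (358,344) and (262,344), and the plate top is at (270-354, 390).

```bash
python3 - <<'E'
from h import *
f=pickle.load(open("stand.pkl","rb")); crop(f,240,105,140,50,5,"pics/d1.png"); crop(f,245,280,130,130,5,"pics/d2.png")
E
```

```text
(no output)
```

View pics/d1.png

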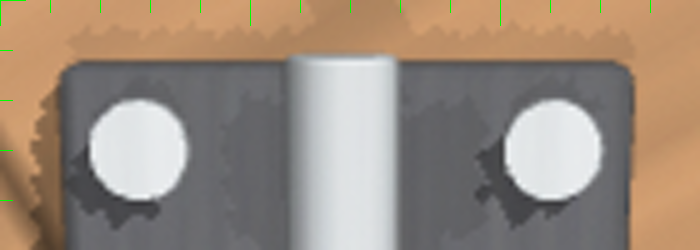

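View pics/d2.png

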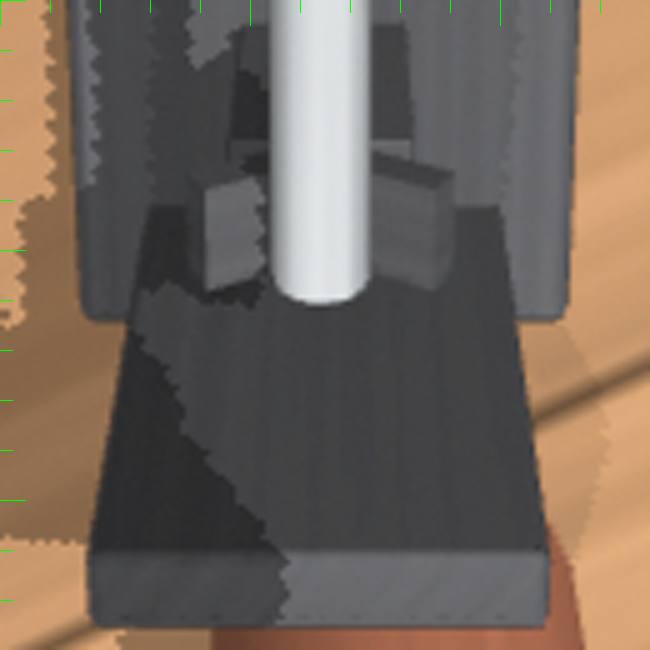

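```bash
python3 - <<'E'
from h import *
np.set_printoptions(precision=2,suppress=True)
f=pickle.load(open("stand.pkl","rb"))
D=lambda x,y:(240+x/5,105+y/5); E=lambda x,y:(245+x/5,280+y/5)
A=[onz(f,u,12) for u in (D(62,62),D(632,62),E(568,320),E(80,320))]
print("foot",np.array(A),np.mean(A,0),[np.linalg.norm(A[i]-A[i-1]) for i in range(4)])
B=[onz(f,E(90,550),105),onz(f,E(547,550),105)];C=[onz(f,E(145,205),12),onz(f,E(502,205),12)]
print("plate in top",B,np.mean(B,0),"bottom",C,np.mean(C,0))
t=[onz(f,D(343,55),75),onz(f,E(321,290),68)]; print("thin",t)
for a,b in((A[0],A[3]),(A[1],A[2]),t,(B[0],B[1]),(C[0],C[1])): print(np.arctan2(*(b-a)[[1,0]]),np.linalg.norm(b-a))
# bar edges lines
for z in(68.,):
  L=[onz(f,((a+b)/2,v),z) for a,b,v in((240+288/5,240+397/5,150),(245+271/5,245+371/5,320))]; print("axis",L,np.arctan2(*(L[1]-L[0])[[1,0]]))
yaw=-.500;e=np.array([np.cos(yaw),np.sin(yaw),0]);n=np.array([-e[1],e[0],0])
o=np.mean(A,0)-5*e; print("origin from foot",o)
for nm,p in(("platetop",np.mean(B,0)),("platebot",np.mean(C,0)),("thin0",t[0]),("thin1",t[1]),("ax0",L[0]),("ax1",L[1])): print(nm,(p-o)@e,(p-o)@n)
E
```

```text
foot [[ 436.57 -216.37   12.  ]
 [ 476.66 -143.92   12.  ]
 [ 641.58 -234.52   12.  ]
 [ 600.9  -308.2    12.  ]] [ 538.93 -225.75   12.  ] [np.float64(188.24973622619171), np.float64(82.80794660739377), np.float64(188.17074661863785), np.float64(84.1708828185204)]
plate in top [array([ 585.74, -284.86,  105.  ]), array([ 613.85, -233.91,  105.  ])] [ 599.8  -259.38  105.  ] bottom [array([ 587.15, -287.06,   12.  ]), array([ 616.36, -234.16,   12.  ])] [ 601.75 -260.61   12.  ]
thin [array([ 453.91, -178.53,   75.  ]), array([ 586.46, -251.98,   68.  ])]
-0.509578007689767 188.24973622619171
-0.5023368637725669 188.17074661863785
-0.5060550944001108 151.70770102684173
1.066578587885341 58.186756122923754
1.066235945913524 60.42733182023824
axis [array([ 471.59, -188.53,   68.  ]), array([ 573.97, -245.03,   68.  ])] -0.5042615815403251
origin from foot [ 534.54 -223.35   12.  ]
platetop 74.54151795384378 -0.33316117133591655
platebot 76.84554733076169 -0.4741431501267565
thin0 -92.25211071975754 0.685293541446058
thin1 59.29123134299151 -0.2323269150765037
ax0 -71.94203854583682 0.3794403602471324
ax1 44.995738016069524 -0.11890252653394401
```

Call:
{"api": "step_arm", "payload": {
  "deltas": [
    {"translation":[-0.6,-0.1,6]},
    {"translation":[-0.6,-0.1,10]},
    {"translation":[-0.6,-0.1,10]},
    {"translation":[-0.6,-0.1,10]}
  ],
  "grip": 105,
  "squeeze": 40
}}

```text
schema error: expected keys translation, rot
```

```bash
cat > look.py <<'E'
import sys
from rig import readout, imaging
from h import *
np.set_printoptions(precision=2,suppress=True)
for n in sys.argv[2:]:
    f=imaging.grab_frame(n); pickle.dump(f,open(f"{sys.argv[1]}_{n}.pkl","wb")); cv2.imwrite(f"pics/{sys.argv[1]}_{n}.png",f["image"][:,:,::-1])
s=readout.sense(); print(s["clock"],s["eef_pos"],s["tcp_rot"],s["qpos"],s["contact_force"],s["opening"])
E
python3 look.py e wrist
```

```text
2.3 [ 515.44 -209.27  364.15] [-3.14 -0.    2.64] [-0.39  0.29  1.82 -0.    1.03 -1.45] [ 0.62 -0.04 -0.73] 1.0001253042953933
```

View pics/e_wrist.png

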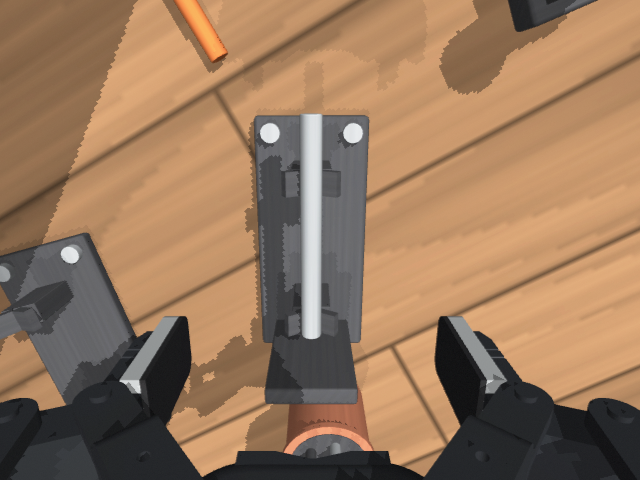

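```bash
python3 - <<'E'
from h import *
np.set_printoptions(precision=2,suppress=True)
for nm in("stand.pkl","e_wrist.pkl"):
    f=pickle.load(open(nm,"rb")); g=f["image"].astype(int).min(2)>170
    L=[]
    for v in range(150,331,10):
        x=np.where(g[v,295:330])[0]+295; L.append(onz(f,((x.min()+x.max()+1)/2,v+.5),68))
    L=np.array(L); vx,vy,x0,y0=cv2.fitLine(L[:,:2].astype(np.float32),cv2.DIST_HUBER,0,.01,.01).ravel()
    col=np.where(g[:,311 if nm[0]=='e' else 309])[0]
    yaw=-.505;e=np.array([np.cos(yaw),np.sin(yaw)]);n=np.array([-e[1],e[0]]);o=np.array([534.5,-223.3])
    p=np.array([x0,y0]);print(nm,np.arctan2(vy,vx),(p-o)@n, f["world_to_cam"][:3,3])
E
```

```text
stand.pkl -0.5073569 0.7414357937981274 [ -65.82  554.07 -170.87]
e_wrist.pkl -0.5087485 0.6356720440031379 [ -64.09  555.19 -169.92]
```

Call:
{"api": "step_arm", "payload": {
  "deltas": [
    {"translation":[-0.6,-0.3,6],"rot":[0,0,0]},
    {"translation":[-0.6,-0.3,10],"rot":[0,0,0]},
    {"translation":[-0.6,-0.3,10],"rot":[0,0,0]},
    {"translation":[-0.6,-0.3,10],"rot":[0,0,0]}
  ],
  "grip": 105,
  "squeeze": 40
}}

```text
clock: 2.8
eef_pos: [520.1, -211.8, 266.0]
tcp_rot: [3.141, 0.001, 2.639]
contact_force: [0.1, -0.6, -0.2]
opening: 0.589
```

```bash
python3 look.py e2 wrist
```

```text
2.85 [ 520.21 -211.97  266.54] [3.14 0.   2.64] [-0.39  0.43  1.88  0.    0.83 -1.46] [-0.3  -0.03  0.01] 0.5893803949016352
```

View pics/e2_wrist.png

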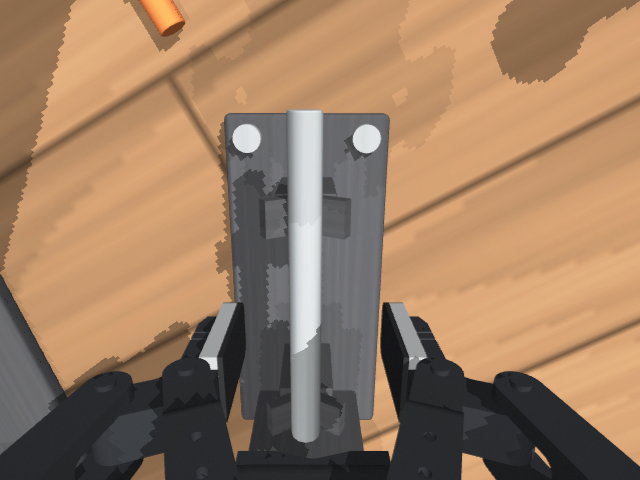

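Call:
{"api": "step_arm", "payload": {
  "deltas": [
    {"translation":[-0.1,-0.3,4.3],"rot":[0,0,0]},
    {"translation":[-0.1,-0.3,4.3],"rot":[0,0,0]},
    {"translation":[-0.1,-0.3,4.3],"rot":[0,0,0]}
  ]
}}

```text
clock: 3.22
eef_pos: [519.5, -215.4, 223.5]
tcp_rot: [3.141, 0.002, 2.639]
contact_force: [-0.3, 0.2, 0.8]
opening: 0.587
```

```bash
python3 look.py e3 wrist side
```

```text
3.325 [ 519.55 -215.45  223.59] [3.14 0.   2.64] [-0.4   0.49  1.9   0.    0.75 -1.46] [-0.62  0.34 -0.63] 0.5915765027741343
```

View pics/e3_wrist.png

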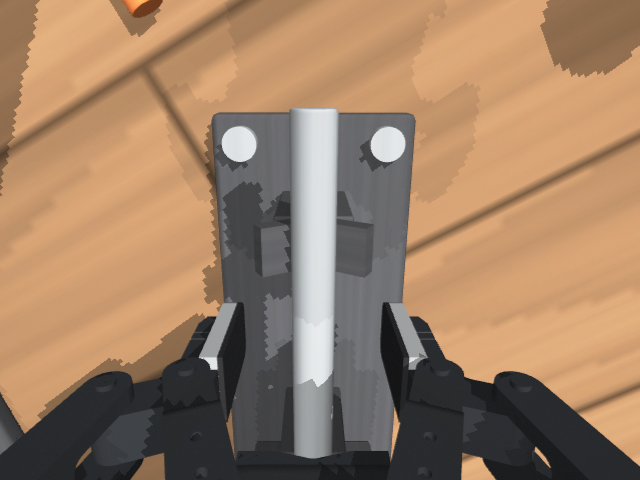

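View pics/e3_side.png

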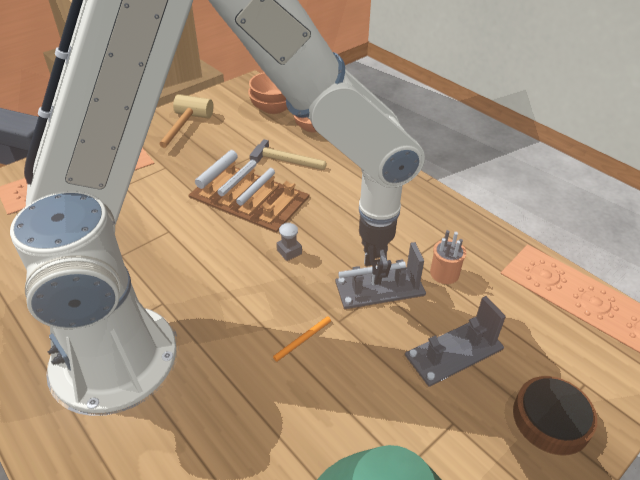

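The bar sits centred between the pads (u≈314 of about 312). I'll close.

Call:
{"api": "step_arm", "payload": {
  "deltas": [
    {"translation":[0,0,0],"rot":[0,0,0]},
    {"translation":[0,0,0],"rot":[0,0,0]},
    {"translation":[0,0,0],"rot":[0,0,0]},
    {"translation":[0,0,0],"rot":[0,0,0]},
    {"translation":[0,0,0],"rot":[0,0,0]}
  ],
  "grip": 255,
  "squeeze": 50
}}

```text
clock: 3.95
eef_pos: [519.1, -215.2, 222.4]
tcp_rot: [3.141, 0.001, 2.639]
contact_force: [-0.0, 1.7, 6.2]
opening: 0.147
```

Call:
{"api": "step_arm", "payload": {
  "deltas": [
    {"translation":[0,0,-1.5],"rot":[0,0,0]},
    {"translation":[0,0,-5],"rot":[0,0,0]},
    {"translation":[0,0,-9],"rot":[0,0,0]},
    {"translation":[0,0,-11],"rot":[0,0,0]},
    {"translation":[0,0,-11],"rot":[0,0,0]}
  ]
}}

```text
clock: 4.58
eef_pos: [519.2, -215.5, 333.8]
tcp_rot: [3.141, 0.004, 2.639]
contact_force: [-0.7, 0.6, -2.1]
opening: 0.143
```

```bash
python3 look.py g wrist scene
```

```text
4.675 [ 518.44 -215.1   331.37] [-3.14 -0.    2.64] [-0.4   0.34  1.84 -0.    0.97 -1.46] [ 0.04 -0.06 -2.47] 0.1457216161791762
```

View pics/g_wrist.png

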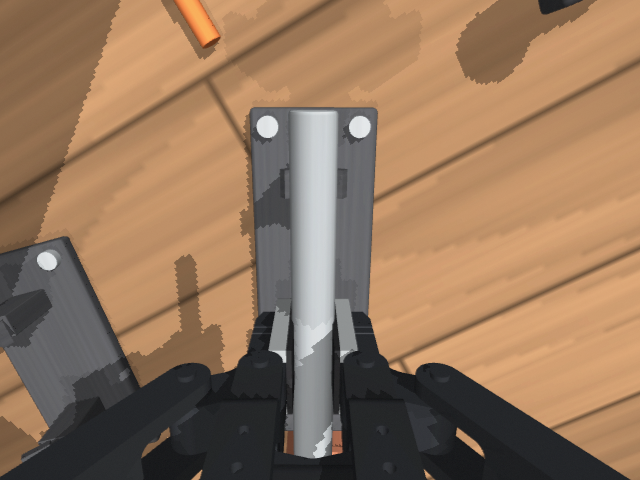

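View pics/g_scene.png

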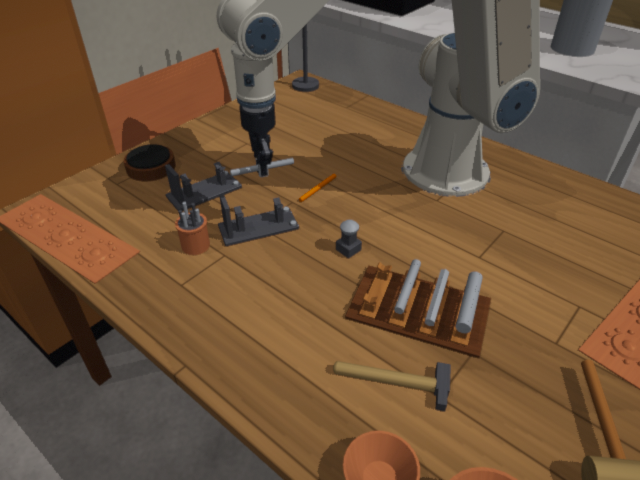

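The bar is held level at the pads, lifted about 109 mm. Carrying it to the rack.

Call:
{"api": "step_arm", "payload": {
  "deltas": [
    {"translation":[1,2,0],"rot":[0,0,-0.05]},
    {"translation":[3,6.2,0],"rot":[0,0,-0.15]},
    {"translation":[5.3,11,0],"rot":[0,0,-0.28]},
    {"translation":[7.6,16,0],"rot":[0,0,-0.42]},
    {"translation":[10,21,0],"rot":[0,0,-0.55]},
    {"translation":[12.4,26,0],"rot":[0,0,-0.68]},
    {"translation":[14.4,30,0],"rot":[0,0,-0.78]},
    {"translation":[15.4,32.1,0],"rot":[0,0,-0.836]}
  ]
}}

```text
clock: 5.68
eef_pos: [537.9, 142.4, 330.1]
tcp_rot: [3.141, -0.003, -2.804]
contact_force: [-0.1, -0.9, -2.4]
opening: 0.145
```

```bash
python3 look.py i wrist side; python3 look.py i2
```

```text
5.775 [538.09 142.26 330.25] [ 3.14 -0.   -2.8 ] [ 0.26  0.33  1.85  0.    0.96 -1.65] [ 0.05 -0.58 -1.51] 0.1422565040746034
5.775 [538.09 142.26 330.25] [ 3.14 -0.   -2.8 ] [ 0.26  0.33  1.85  0.    0.96 -1.65] [ 0.05 -0.58 -1.51] 0.1422565040746034
```

View pics/i_wrist.png

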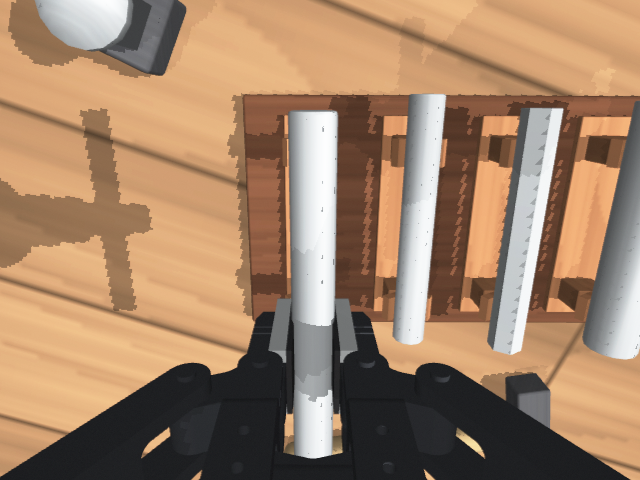

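Call:
{"api": "step_arm", "payload": {
  "deltas": [
    {"translation":[0,-0.2,4],"rot":[0,0,0]},
    {"translation":[0,-0.2,8],"rot":[0,0,0]},
    {"translation":[0,-0.2,10.5],"rot":[0,0,0]},
    {"translation":[0,-0.2,10.5],"rot":[0,0,0]}
  ]
}}

```text
clock: 6.28
eef_pos: [537.9, 137.2, 224.1]
tcp_rot: [3.141, -0.006, -2.81]
contact_force: [0.1, -0.5, -1.5]
opening: 0.143
```

```bash
python3 look.py j wrist side scene; python3 -c "
from h import *
f=pickle.load(open('j_side.pkl','rb'));crop(f,180,100,150,130,5,'pics/j1.png')
f=pickle.load(open('j_scene.pkl','rb'));crop(f,330,200,150,130,5,'pics/j2.png')"
```

```text
6.425 [539.59 138.02 227.37] [-3.14  0.   -2.81] [ 0.25  0.48  1.91 -0.    0.75 -1.66] [ 0.86  0.23 -2.1 ] 0.1457994179890618
```

View pics/j_wrist.png

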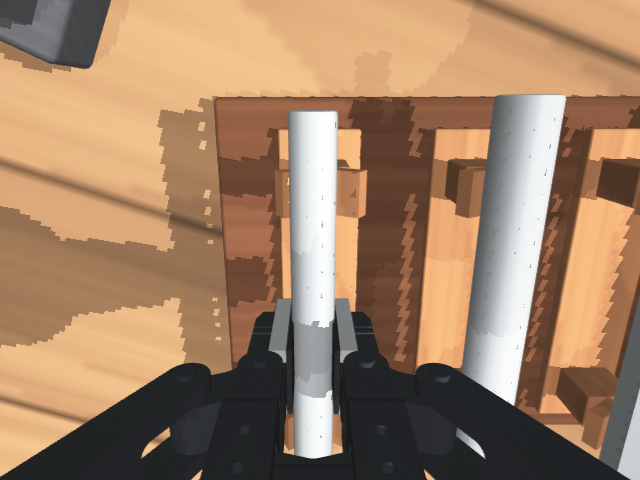

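View pics/j1.png

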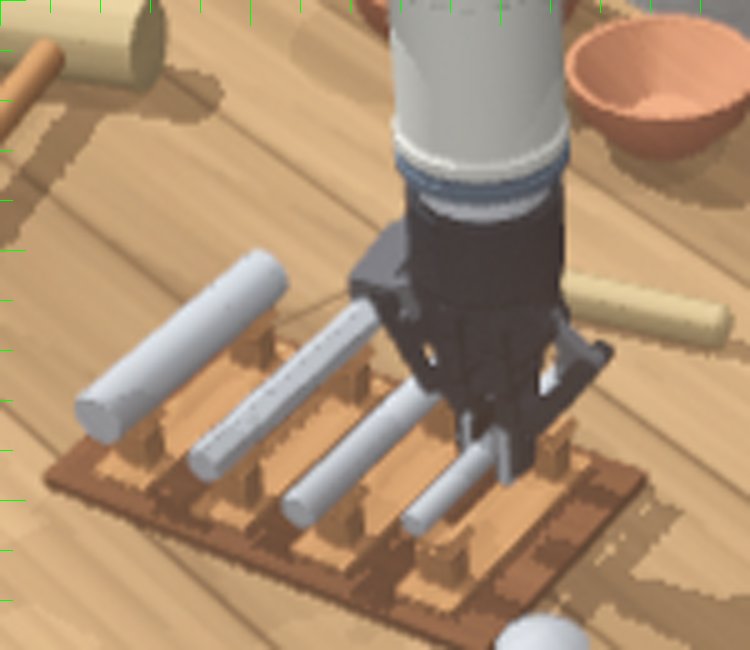

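View pics/j2.png

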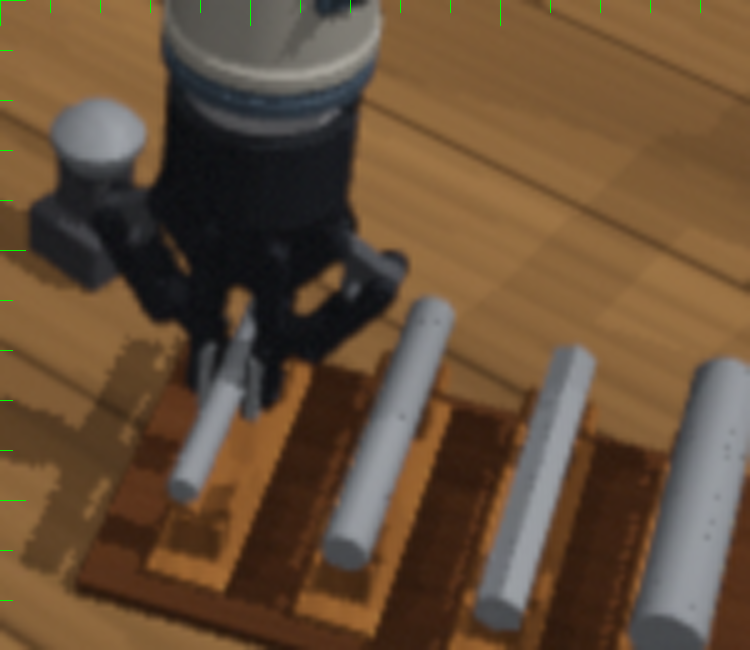

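```bash
python3 - <<'E'
from h import *
np.set_printoptions(precision=1,suppress=True)
f=pickle.load(open("j_wrist.pkl","rb")); crop(f,255,95,130,135,6,"pics/j3.png")
yaw=.333;e=np.array([np.cos(yaw),np.sin(yaw),0]);n=np.array([-e[1],e[0],0]);c=np.array([506.6,230.8,0])
loc=lambda p:np.array([(p-c)@e,(p-c)@n,p[2]])
for u in((276,193),(366,193)): print("lip",loc(onz(f,u,51.5)))
for u in((312.5,120),(313,200),(313.5,300)): print("bar",loc(onz(f,u,73)))
print("rack corner",loc(onz(f,(215,98),10)))
T=f["world_to_cam"];print(-T[:3,:3].T@T[:3,3])
E
```

```text
lip [ -50.  -111.8   51.5]
lip [-50.  -81.4  51.5]
bar [-74.6 -99.4  73. ]
bar [-52.4 -99.3  73. ]
bar [-20.7 -99.2  73. ]
rack corner [ -81.1 -139.4   10. ]
[464.4 111.2 193.2]
```

View pics/j3.png

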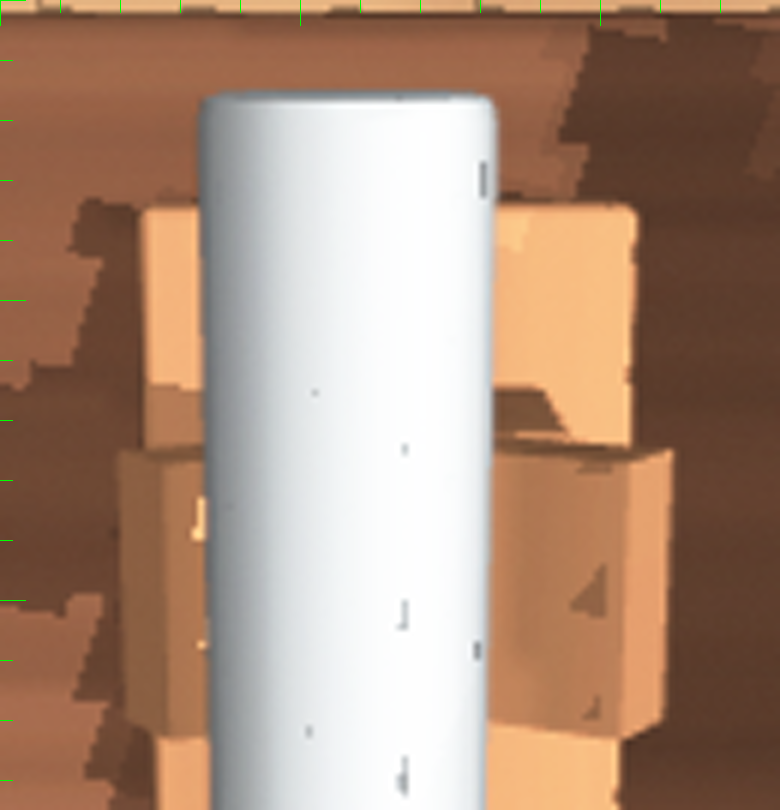

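```bash
python3 look.py k wrist; python3 look.py k2 wrist
```

```text
6.475 [539.69 138.16 227.71] [-3.14  0.   -2.81] [ 0.25  0.48  1.91 -0.    0.75 -1.66] [-0.02 -0.52 -2.46] 0.14214991711584937
6.525 [539.7  138.27 227.83] [-3.14  0.   -2.81] [ 0.25  0.48  1.91 -0.    0.75 -1.66] [-0.83 -0.49 -1.67] 0.14290843154147873
```

Call:
{"api": "step_arm", "payload": {
  "deltas": [
    {"translation":[0,0.24,0.8],"rot":[0,0,0]},
    {"translation":[0,0.24,1.4],"rot":[0,0,0]},
    {"translation":[0,0.24,1.6],"rot":[0,0,0]},
    {"translation":[0,0.24,1.6],"rot":[0,0,0]}
  ]
}}

```text
clock: 7.02
eef_pos: [538.3, 140.6, 210.4]
tcp_rot: [3.142, -0.001, -2.808]
contact_force: [0.2, -0.3, -2.2]
opening: 0.149
```

```bash
python3 look.py l wrist side; python3 - <<'E'
from h import *
np.set_printoptions(precision=1,suppress=True)
f=pickle.load(open("l_wrist.pkl","rb")); crop(f,235,95,160,150,5,"pics/l3.png")
crop(pickle.load(open('l_side.pkl','rb')),230,150,90,80,8,'pics/l1.png')
E
```

```text
7.125 [538.49 140.61 210.69] [-3.14  0.   -2.81] [ 0.25  0.51  1.92 -0.    0.72 -1.65] [ 0.11  0.58 -2.86] 0.1431774742298194
```

View pics/l3.png

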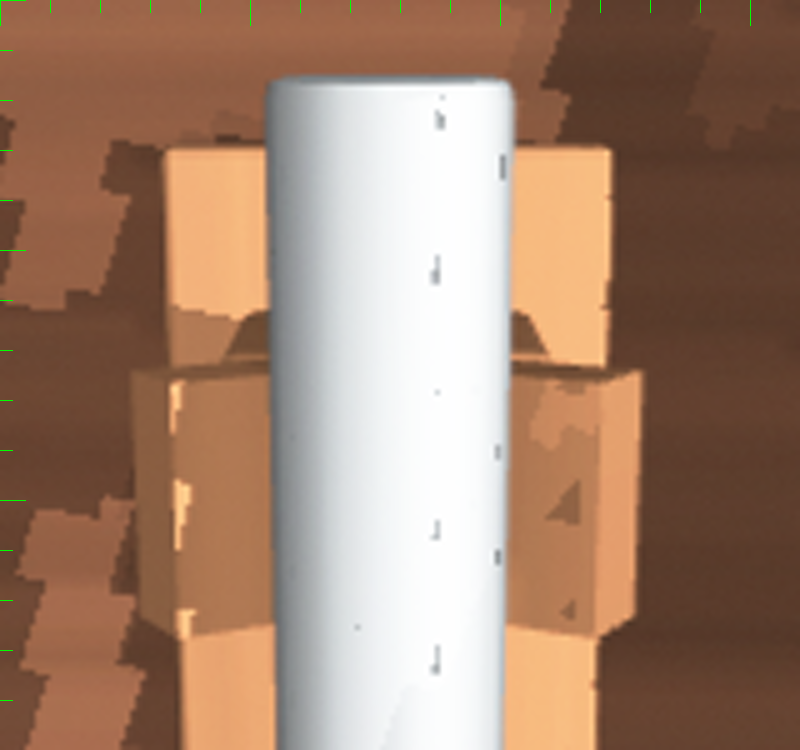

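View pics/l1.png

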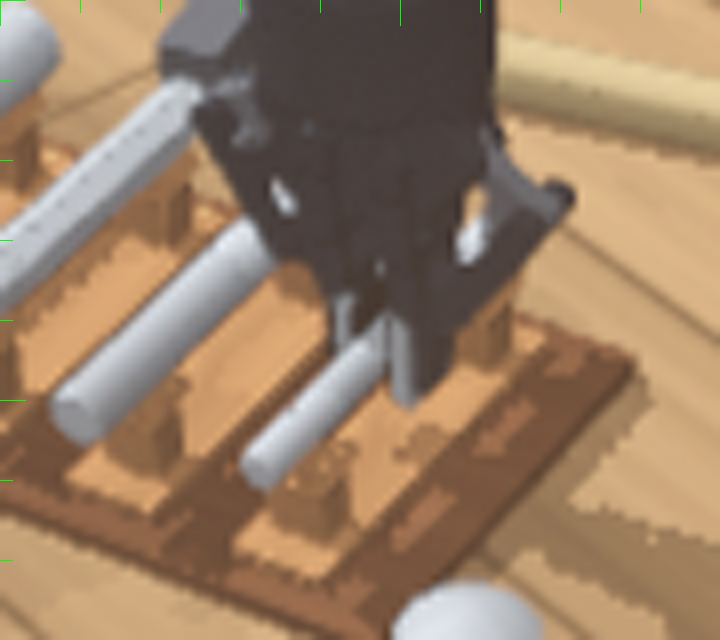

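The bar is centred over the vee, rest spanning crop px 132-642 with the bar at 272-510. Lowering the last few mm.

Call:
{"api": "step_arm", "payload": {
  "deltas": [
    {"translation":[0,0,0.2],"rot":[0,0,0]},
    {"translation":[0,0,0.35],"rot":[0,0,0]},
    {"translation":[0,0,0.4],"rot":[0,0,0]},
    {"translation":[0,0,0.4],"rot":[0,0,0]}
  ]
}}

```text
clock: 7.62
eef_pos: [538.4, 140.6, 206.7]
tcp_rot: [-3.142, -0.0, -2.808]
contact_force: [0.2, -0.4, -3.3]
opening: 0.147
```

Call:
{"api": "step_arm", "payload": {
  "deltas": [
    {"translation":[0,0,0.1],"rot":[0,0,0]},
    {"translation":[0,0,0.1],"rot":[0,0,0]},
    {"translation":[0,0,0.1],"rot":[0,0,0]}
  ]
}}

```text
clock: 8.0
eef_pos: [538.5, 140.6, 206.4]
tcp_rot: [-3.142, 0.0, -2.808]
contact_force: [-2.7, -1.3, 8.6]
opening: 0.144
```

Call:
{"api": "step_arm", "payload": {
  "deltas": [
    {"translation":[0,0,-0.05],"rot":[0,0,0]},
    {"translation":[0,0,-0.05],"rot":[0,0,0]}
  ],
  "grip": 200
}}

```text
clock: 8.25
eef_pos: [538.5, 140.7, 206.3]
tcp_rot: [-3.142, 0.0, -2.808]
contact_force: [-0.1, 0.4, -0.8]
opening: 0.213
```

Call:
{"api": "step_arm", "payload": {
  "deltas": [
    {"translation":[0,0,0],"rot":[0,0,0]},
    {"translation":[0,0,0],"rot":[0,0,0]},
    {"translation":[0,0,0],"rot":[0,0,0]}
  ],
  "grip": 150
}}

```text
clock: 8.62
eef_pos: [538.4, 140.6, 206.1]
tcp_rot: [3.142, -0.0, -2.808]
contact_force: [-0.5, -0.4, 0.5]
opening: 0.414
```

```bash
python3 look.py m wrist
```

```text
8.675 [538.39 140.61 206.14] [-3.14 -0.   -2.81] [ 0.25  0.51  1.92 -0.    0.71 -1.65] [ 0.05 -0.21  0.06] 0.41059868461357896
```

View pics/m_wrist.png

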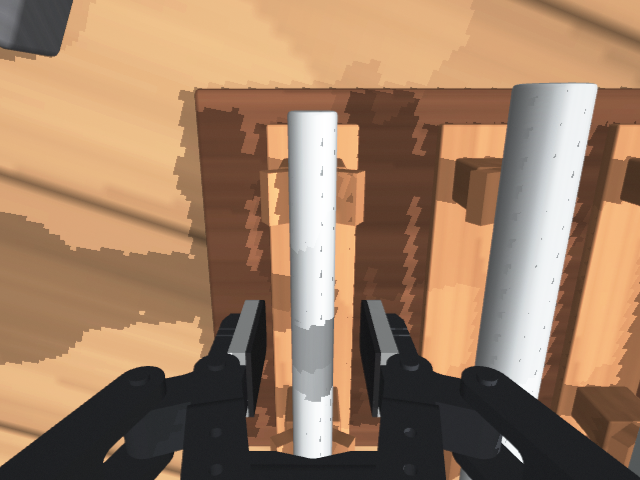

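Released; the bar lies in both vees. Retreating up, then over to the thick bar.

Call:
{"api": "step_arm", "payload": {
  "deltas": [
    {"translation":[0,0,-2],"rot":[0,0,0]},
    {"translation":[0,0,-6],"rot":[0,0,0]},
    {"translation":[0,0,-10],"rot":[0,0,0]},
    {"translation":[0.1,5,-10],"rot":[0,0,0]},
    {"translation":[0.2,10.5,-10],"rot":[0,0,0]},
    {"translation":[0.4,16,-10],"rot":[0,0,0]},
    {"translation":[0.4,19.2,-10],"rot":[0,0,0]},
    {"translation":[0.4,19.2,-10],"rot":[0,0,0]}
  ],
  "grip": 105
}}

```text
clock: 9.68
eef_pos: [471.1, 322.5, 306.2]
tcp_rot: [3.141, 0.0, -2.805]
contact_force: [0.2, -0.6, 0.6]
opening: 0.588
```

```bash
python3 look.py n wrist scene
```

```text
9.775 [471.73 320.56 306.04] [-3.14 -0.   -2.81] [ 0.59  0.38  1.84 -0.    0.92 -1.31] [ 0.89 -0.13 -0.17] 0.587261215799849
```

View pics/n_wrist.png

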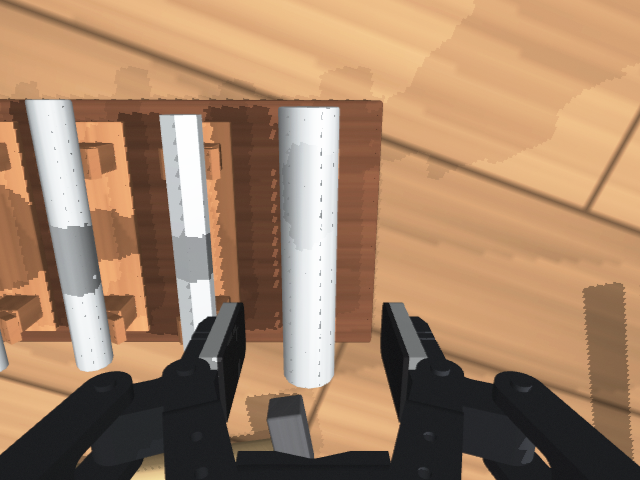

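View pics/n_scene.png

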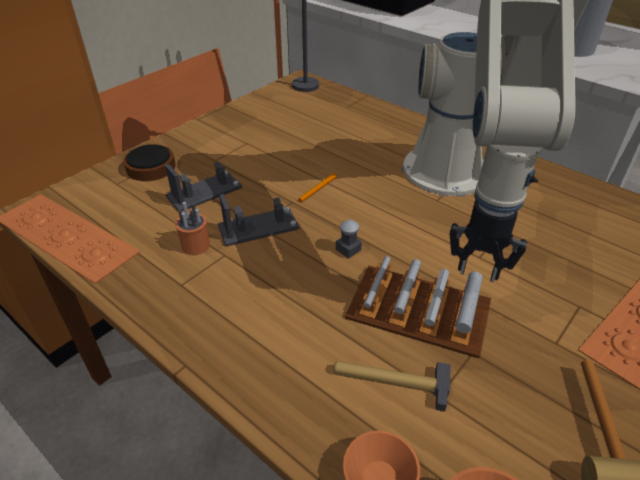

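Scene: the thin bar lies in the former empty cradle at (377,285). The wrist view shows the thick bar between the fingers' lines (u≈280-340). Measuring its offset.

```bash
python3 - <<'E'
from h import *
np.set_printoptions(precision=2,suppress=True)
f=pickle.load(open("n_wrist.pkl","rb"))
tcp=np.array([471.73,320.56,0]);y=-2.807;X=np.array([np.cos(y),np.sin(y),0]);Y=np.array([np.sin(y),-np.cos(y),0])
g=f["image"].astype(int); m=(g.max(2)-g.min(2)<40)&(g.min(2)>90)
for v in (130,160,200,240,280,310,350):
    x=np.where(m[v,272:350])[0]+272; p=onz(f,((x.min()+x.max()+1)/2,v+.5),64)-tcp; print(v,x.min(),x.max(),p@X,p@Y)
for u in((310,107.5),(308,387)): 
    p=onz(f,u,76)-tcp; print("end",p@X,p@Y)
E
```

```text
130 279 338 63.946799390258334 -0.620484995212551
160 279 337 49.60545736165192 -0.8852570446822579
200 280 337 29.49770278613433 -0.6657685963851363
240 281 336 8.167615778145453 -0.6938071590257269
280 282 335 -14.49933621856787 -0.723603040926812
310 283 335 -32.45382151496116 -0.47168952701767525
350 283 334 -57.78329627994302 -0.7805001377393651
end 74.72567590139005 -0.05237938603355763
end -73.28563080876634 -1.2474456588541047
```

Call:
{"api": "step_arm", "payload": {
  "deltas": [
    {"translation":[0.05,-0.07,3],"rot":[0,0,0]},
    {"translation":[0.05,-0.07,5.5],"rot":[0,0,0]},
    {"translation":[0.05,-0.07,5.5],"rot":[0,0,0]},
    {"translation":[0.05,-0.07,5.5],"rot":[0,0,0]}
  ],
  "grip": 115
}}

```text
clock: 10.28
eef_pos: [472.2, 319.4, 251.9]
tcp_rot: [3.142, 0.001, -2.809]
contact_force: [0.6, -1.1, 0.8]
opening: 0.55
```

```bash
python3 look.py o wrist side;python3 -c "
from h import *
f=pickle.load(open('o_side.pkl','rb'));crop(f,170,80,150,130,5,'pics/o1.png')"
```

```text
10.375 [472.21 319.79 252.33] [ 3.14  0.   -2.81] [ 0.59  0.46  1.87 -0.    0.81 -1.31] [ 0.31 -0.16  0.63] 0.5500859657122863
```

View pics/o_wrist.png

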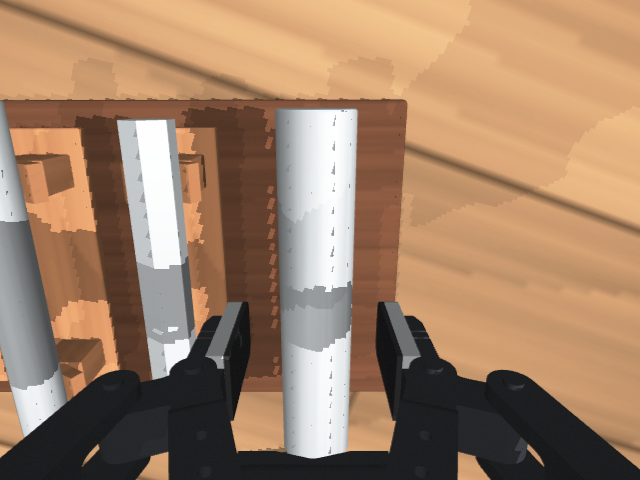

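View pics/o1.png

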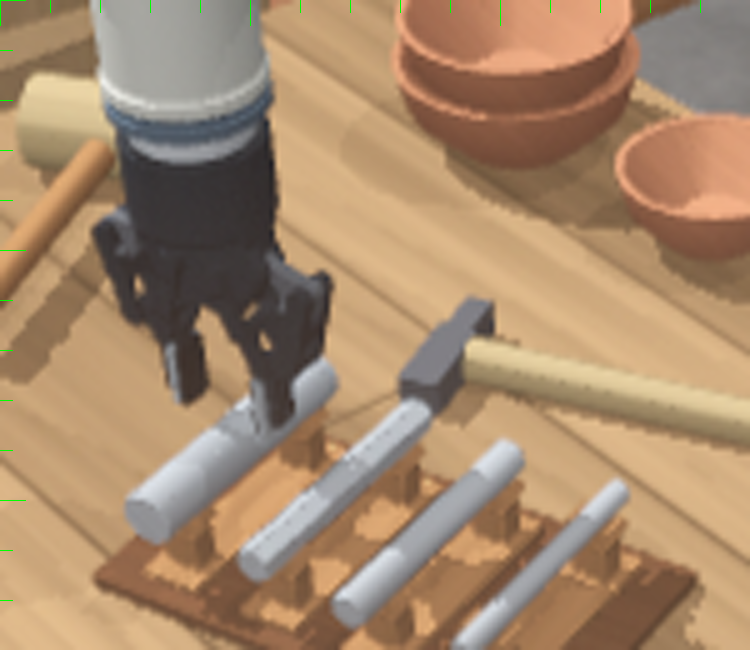

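Centred. Descending to grip height (TCP z ≈ 214).

Call:
{"api": "step_arm", "payload": {
  "deltas": [
    {"translation":[0,0,1.8],"rot":[0,0,0]},
    {"translation":[0,0,3.3],"rot":[0,0,0]},
    {"translation":[0,0,3.8],"rot":[0,0,0]},
    {"translation":[0,0,3.8],"rot":[0,0,0]}
  ]
}}

```text
clock: 10.88
eef_pos: [471.4, 319.8, 212.4]
tcp_rot: [-3.141, -0.001, -2.808]
contact_force: [-0.5, -0.3, 0.3]
opening: 0.546
```

Call:
{"api": "step_arm", "payload": {
  "deltas": [
    {"translation":[0,0,0],"rot":[0,0,0]},
    {"translation":[0,0,0],"rot":[0,0,0]},
    {"translation":[0,0,0],"rot":[0,0,0]},
    {"translation":[0,0,0],"rot":[0,0,0]},
    {"translation":[0,0,0],"rot":[0,0,0]}
  ],
  "grip": 255,
  "squeeze": 90
}}

```text
clock: 11.5
eef_pos: [471.6, 320.3, 213.7]
tcp_rot: [3.141, 0.001, -2.808]
contact_force: [-3.5, 3.5, 5.5]
opening: 0.325
```

Call:
{"api": "step_arm", "payload": {
  "deltas": [
    {"translation":[0,0,-1],"rot":[0,0,0]},
    {"translation":[0,0,-3.5],"rot":[0,0,0]},
    {"translation":[0,0,-7],"rot":[0,0,0]},
    {"translation":[0,0,-10.5],"rot":[0,0,0]},
    {"translation":[0,0,-12],"rot":[0,0,0]},
    {"translation":[0,0,-12],"rot":[0,0,0]}
  ]
}}

```text
clock: 12.25
eef_pos: [471.6, 319.8, 333.5]
tcp_rot: [3.142, 0.001, -2.808]
contact_force: [-0.3, 0.2, -8.0]
opening: 0.325
```

```bash
python3 look.py p wrist scene
```

```text
12.35 [471.11 319.48 331.81] [-3.14 -0.   -2.81] [ 0.59  0.35  1.82 -0.    0.97 -1.31] [ 0.58 -0.06 -7.15] 0.32383073814235563
```

View pics/p_wrist.png

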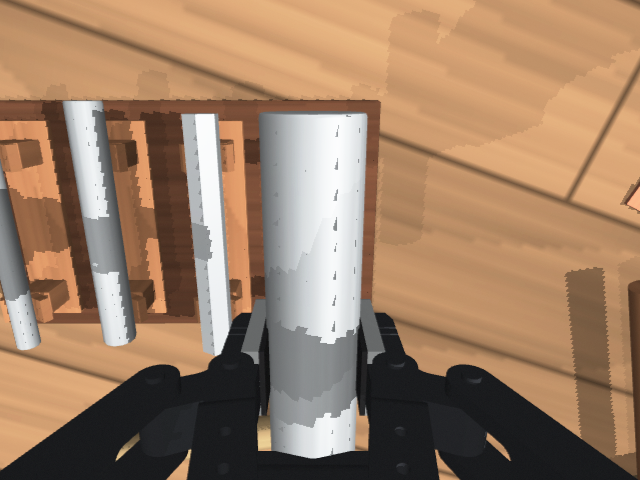

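View pics/p_scene.png

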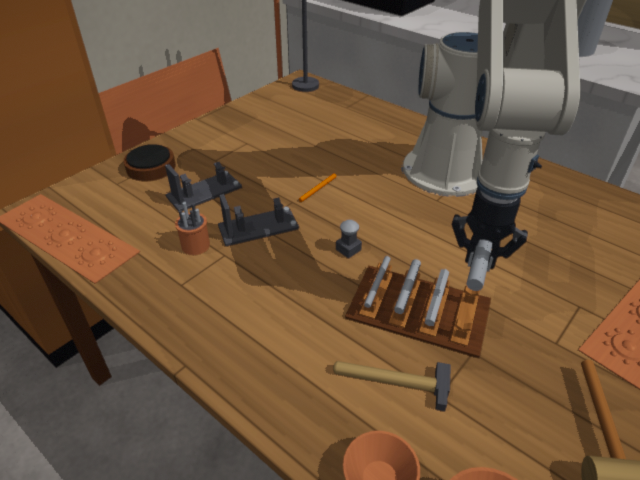

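Call:
{"api": "step_arm", "payload": {
  "deltas": [
    {"translation":[0.4,-1.6,0],"rot":[0,0,0.03]},
    {"translation":[1.4,-5.8,0],"rot":[0,0,0.1]},
    {"translation":[2.7,-11.6,0],"rot":[0,0,0.21]},
    {"translation":[4,-17.4,0],"rot":[0,0,0.33]},
    {"translation":[5.4,-23.2,0],"rot":[0,0,0.46]},
    {"translation":[6.7,-29,0],"rot":[0,0,0.6]},
    {"translation":[8.1,-34.8,0],"rot":[0,0,0.73]},
    {"translation":[9.3,-40,0],"rot":[0,0,0.839]}
  ]
}}

```text
clock: 13.35
eef_pos: [513.6, -91.2, 332.2]
tcp_rot: [-3.141, -0.001, 2.63]
contact_force: [1.5, 0.9, -6.9]
opening: 0.327
```

Call:
{"api": "step_arm", "payload": {
  "deltas": [
    {"translation":[-3,-4.3,0],"rot":[0,0,0]},
    {"translation":[-5.5,-7.8,0],"rot":[0,0,0]},
    {"translation":[-7,-10,0],"rot":[0,0,0]},
    {"translation":[-7.5,-10.65,0],"rot":[0,0,0]},
    {"translation":[-7.5,-10.65,0],"rot":[0,0,0]},
    {"translation":[-7.5,-10.65,0],"rot":[0,0,0]}
  ]
}}

```text
clock: 14.1
eef_pos: [528.2, -217.2, 332.8]
tcp_rot: [3.141, -0.001, 2.636]
contact_force: [-0.3, 0.8, -6.5]
opening: 0.322
```

```bash
python3 look.py q wrist; python3 - <<'E'
from h import *
f=pickle.load(open("q_wrist.pkl","rb"))
E
```

```text
14.15 [ 528.32 -217.08  332.93] [ 3.14 -0.    2.64] [-0.39  0.35  1.82  0.    0.98 -1.46] [ 0.37  0.7  -7.41] 0.32330910171360344
```

View pics/q_wrist.png

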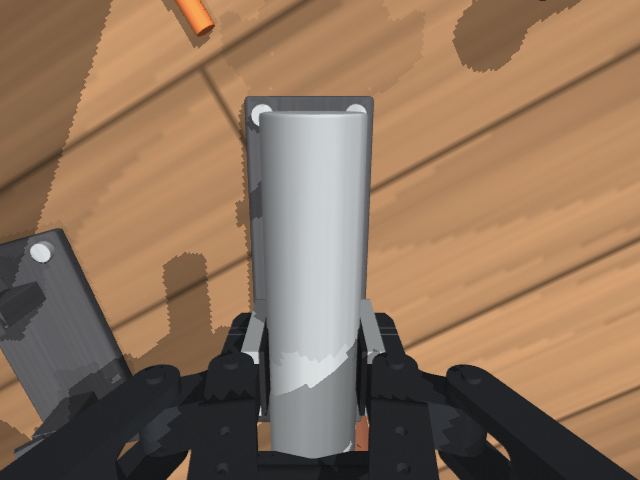

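```bash
python3 - <<'E'
from h import *
np.set_printoptions(precision=2,suppress=True)
f=pickle.load(open("q_wrist.pkl","rb"))
o=np.array([534.8,-223.4,0]);e=np.array([.8749,-.4843,0]);n=np.array([.4843,.8749,0])
loc=lambda p:np.array([(p-o)@e,(p-o)@n])
for u in((312,112),):
    for z in(195.5,180.5): print("near end",z,loc(onz(f,u,z)))
g=f["image"].astype(int)
print("bar", [loc(onz(f,((a+b)/2,v),180.5)) for a,b,v in((260,367,130),(265,361,300))])
print("foot edge", [loc(onz(f,u,12)) for u in((246.5,98),(374,98))], "expect x -90 y -+42.5")
print("foot sides mid",[ (loc(onz(f,a,12))+loc(onz(f,b,12)))/2 for a,b in(((246,110),(374,110)),((252,220),(370,220)))])
E
```

```text
near end 195.5 [-83.81   2.19]
near end 180.5 [-83.44   2.15]
bar [array([-78.67,   2.56]), array([-26.89,   2.43])]
foot edge [array([-87.98, -40.63]), array([-87.96,  41.81])] expect x -90 y -+42.5
foot sides mid [array([-80.54,   0.41]), array([-6.18,  0.96])]
```

Call:
{"api": "step_arm", "payload": {
  "deltas": [
    {"translation":[0,-0.2,3],"rot":[0,0,0]},
    {"translation":[0,-0.22,6],"rot":[0,0,0]},
    {"translation":[0,-0.22,8],"rot":[0,0,0]},
    {"translation":[0,-0.22,8.8],"rot":[0,0,0]},
    {"translation":[0,-0.22,8.8],"rot":[0,0,0]}
  ]
}}

```text
clock: 14.78
eef_pos: [527.6, -219.5, 245.1]
tcp_rot: [-3.142, -0.0, 2.636]
contact_force: [0.5, -0.4, -6.3]
opening: 0.32
```

```bash
python3 look.py r wrist side scene;python3 -c "
from h import *
f=pickle.load(open('r_side.pkl','rb'));crop(f,325,205,130,110,6,'pics/r1.png')
f=pickle.load(open('r_scene.pkl','rb'));crop(f,190,150,120,100,6,'pics/r2.png')"
```

```text
14.925 [ 527.95 -219.96  246.18] [3.14 0.   2.64] [-0.4   0.47  1.87 -0.    0.8  -1.46] [-1.19  0.11 -5.89] 0.3279895005200981
```

View pics/r_wrist.png

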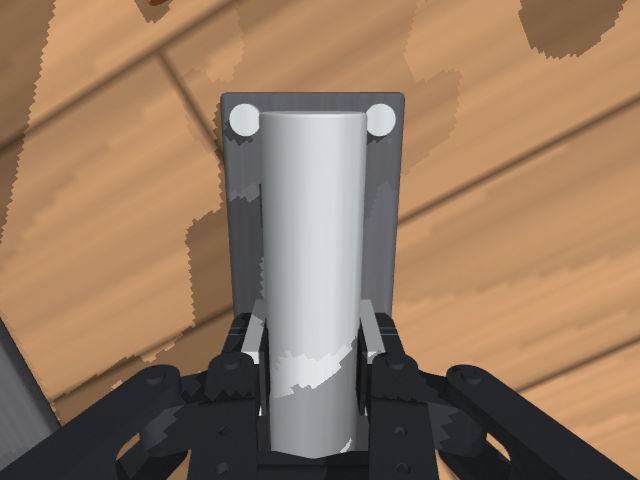

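View pics/r1.png

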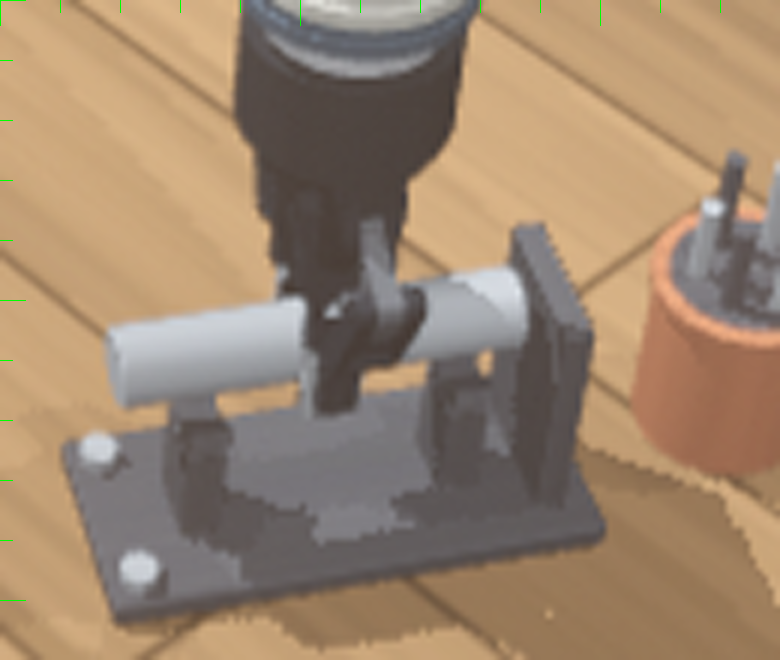

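View pics/r2.png

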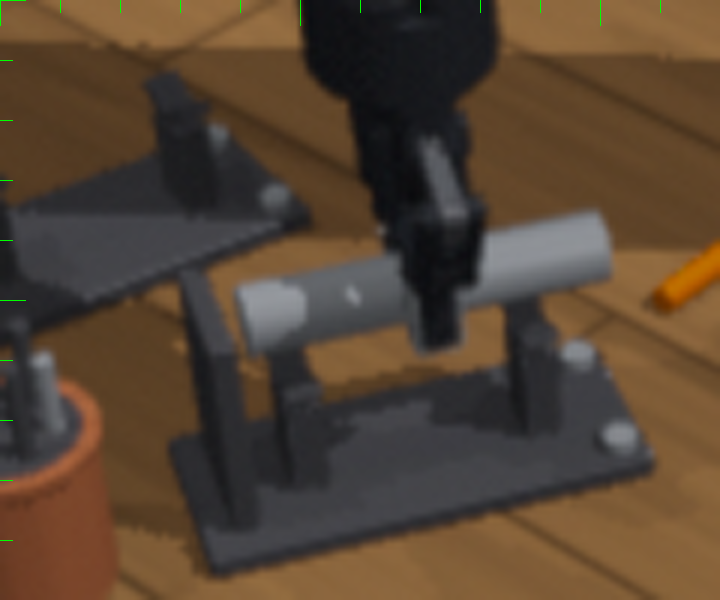

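Call:
{"api": "step_arm", "payload": {
  "deltas": [
    {"translation":[0,0,0.6],"rot":[0,0,0]},
    {"translation":[0,0,1.2],"rot":[0,0,0]},
    {"translation":[0,0,1.4],"rot":[0,0,0]},
    {"translation":[0,0,1.4],"rot":[0,0,0]},
    {"translation":[0,0,1.4],"rot":[0,0,0]}
  ]
}}

```text
clock: 15.55
eef_pos: [527.5, -220.0, 231.2]
tcp_rot: [3.142, 0.0, 2.636]
contact_force: [-0.2, -0.9, -5.9]
opening: 0.326
```

Call:
{"api": "step_arm", "payload": {
  "deltas": [
    {"translation":[0,0,0.15],"rot":[0,0,0]},
    {"translation":[0,0,0.15],"rot":[0,0,0]},
    {"translation":[0,0,0.15],"rot":[0,0,0]}
  ]
}}

```text
clock: 15.92
eef_pos: [527.6, -220.0, 229.9]
tcp_rot: [3.142, 0.001, 2.636]
contact_force: [0.2, 0.4, -3.9]
opening: 0.327
```

Call:
{"api": "step_arm", "payload": {
  "deltas": [
    {"translation":[0,0,0.06],"rot":[0,0,0]},
    {"translation":[0,0,0.06],"rot":[0,0,0]}
  ]
}}

```text
clock: 16.18
eef_pos: [527.6, -220.0, 229.8]
tcp_rot: [3.142, 0.001, 2.636]
contact_force: [-2.2, 0.9, 5.7]
opening: 0.323
```

Seated. Sliding towards the plate (tool −x).

Call:
{"api": "step_arm", "payload": {
  "deltas": [
    {"translation":[-0.2,0,-0.02],"rot":[0,0,0]},
    {"translation":[-0.4,0,-0.02],"rot":[0,0,0]},
    {"translation":[-0.5,0,-0.02],"rot":[0,0,0]},
    {"translation":[-0.5,0,-0.02],"rot":[0,0,0]}
  ]
}}

```text
clock: 16.68
eef_pos: [529.3, -220.7, 229.6]
tcp_rot: [-3.141, -0.009, 2.636]
contact_force: [-15.3, 10.7, 20.4]
opening: 0.326
```

Call:
{"api": "step_arm", "payload": {
  "deltas": [
    {"translation":[-0.1,0,0],"rot":[0,0,0]},
    {"translation":[-0.2,0,0],"rot":[0,0,0]},
    {"translation":[-0.2,0,0],"rot":[0,0,0]}
  ]
}}

```text
clock: 17.05
eef_pos: [529.9, -221.1, 229.5]
tcp_rot: [-3.141, -0.013, 2.636]
contact_force: [-22.3, 14.9, 26.6]
opening: 0.328
```

```bash
python3 look.py t wrist side scene;python3 -c "
from h import *
f=pickle.load(open('t_side.pkl','rb'));crop(f,325,205,130,110,6,'pics/t1.png')
f=pickle.load(open('t_scene.pkl','rb'));crop(f,190,150,120,100,6,'pics/t2.png')"
```

```text
17.2 [ 529.9  -221.06  229.51] [-3.14 -0.01  2.64] [-0.4   0.5   1.87  0.    0.79 -1.46] [-22.45  14.29  26.58] 0.32838687709784065
```

View pics/t1.png

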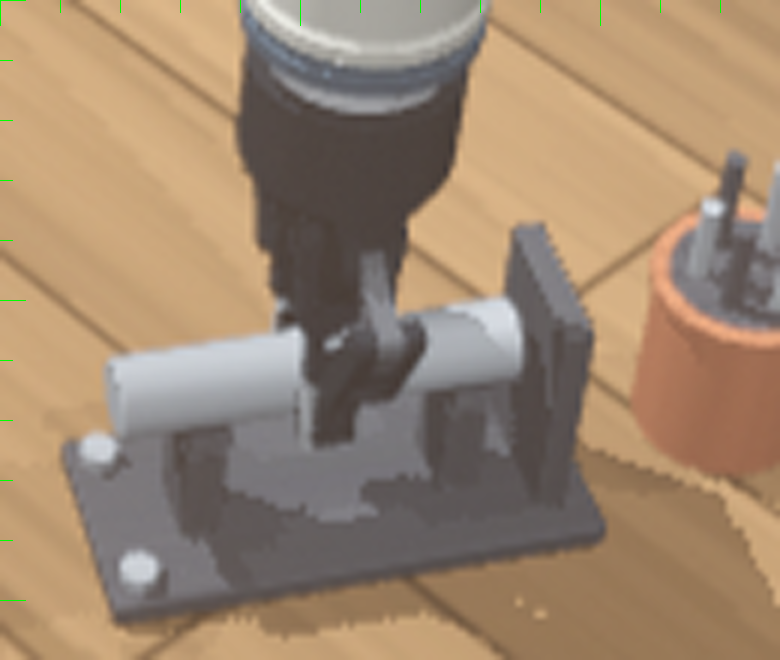

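View pics/t2.png

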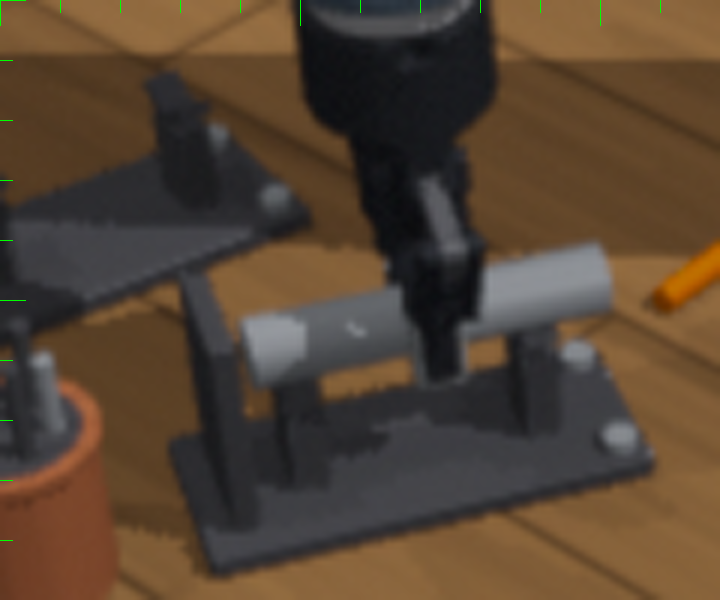

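View pics/t_wrist.png

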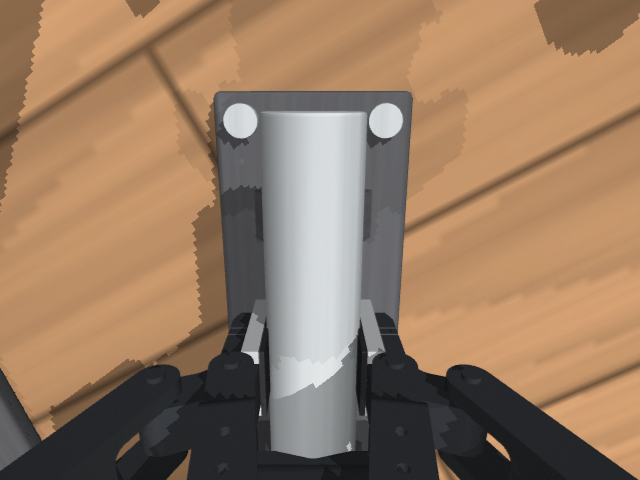

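A gap is still visible at the plate. The bar is binding in the vees (27 N along x), so I'll unload it by about 2 mm, feel for the plate in the air, then lower again.

Call:
{"api": "step_arm", "payload": {
  "deltas": [
    {"translation":[0.4,0,-0.05],"rot":[0,0,0]},
    {"translation":[0.4,0,-0.25],"rot":[0,0,0]},
    {"translation":[0.4,0,-0.25],"rot":[0,0,0]},
    {"translation":[0.4,0,-0.25],"rot":[0,0,0]}
  ]
}}

```text
clock: 17.7
eef_pos: [530.3, -221.6, 231.5]
tcp_rot: [-3.142, 0.0, 2.636]
contact_force: [0.8, 0.1, -5.9]
opening: 0.324
```

Call:
{"api": "step_arm", "payload": {
  "deltas": [
    {"translation":[-0.1,0,0],"rot":[0,0,0]},
    {"translation":[-0.2,0,0],"rot":[0,0,0]},
    {"translation":[-0.3,0,0],"rot":[0,0,0]},
    {"translation":[-0.3,0,0],"rot":[0,0,0]}
  ]
}}

```text
clock: 18.2
eef_pos: [532.8, -222.9, 231.8]
tcp_rot: [3.142, 0.0, 2.636]
contact_force: [0.6, -0.1, -6.2]
opening: 0.324
```

```bash
python3 look.py u wrist side scene;python3 -c "
from h import *
f=pickle.load(open('u_side.pkl','rb'));crop(f,385,235,60,60,12,'pics/u1.png')
f=pickle.load(open('u_scene.pkl','rb'));crop(f,215,190,50,50,12,'pics/u2.png')"
```

```text
18.35 [ 532.71 -222.83  231.8 ] [-3.14 -0.    2.64] [-0.4   0.5   1.86 -0.    0.78 -1.46] [ 0.75  0.46 -7.02] 0.3252566400997567
```

View pics/u1.png

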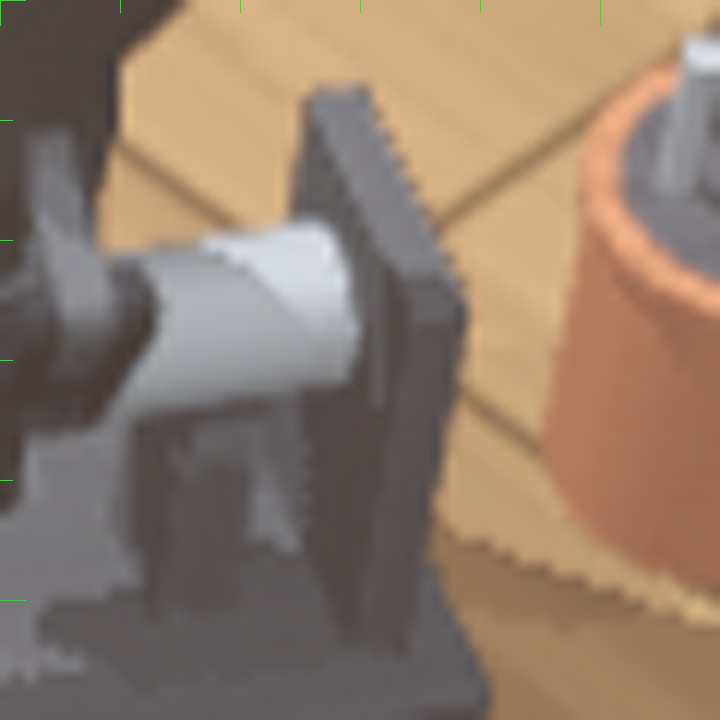

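View pics/u2.png

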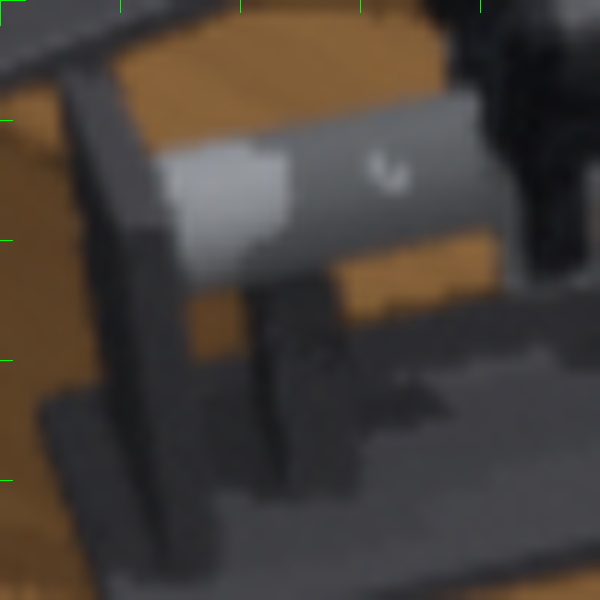

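Call:
{"api": "step_arm", "payload": {
  "deltas": [
    {"translation":[-0.07,0,0],"rot":[0,0,0]},
    {"translation":[-0.14,0,0],"rot":[0,0,0]},
    {"translation":[-0.2,0,0],"rot":[0,0,0]},
    {"translation":[-0.2,0,0],"rot":[0,0,0]}
  ]
}}

```text
clock: 18.85
eef_pos: [534.5, -223.8, 231.8]
tcp_rot: [-3.142, -0.0, 2.636]
contact_force: [-0.1, -0.0, -7.1]
opening: 0.324
```

Call:
{"api": "step_arm", "payload": {
  "deltas": [
    {"translation":[-0.07,0,0],"rot":[0,0,0]},
    {"translation":[-0.14,0,0],"rot":[0,0,0]},
    {"translation":[-0.14,0,0],"rot":[0,0,0]}
  ]
}}

```text
clock: 19.23
eef_pos: [534.9, -224.0, 231.4]
tcp_rot: [-3.141, -0.003, 2.636]
contact_force: [-3.7, 2.7, -4.4]
opening: 0.327
```

The plate is felt: 4.6 N along x at TCP x ≈ +0.4 mm in the stand frame. Easing off slightly and lowering.

Call:
{"api": "step_arm", "payload": {
  "deltas": [
    {"translation":[0.08,0,0],"rot":[0,0,0]},
    {"translation":[0.08,0,0.1],"rot":[0,0,0]},
    {"translation":[0.08,0,0.18],"rot":[0,0,0]},
    {"translation":[0.08,0,0.2],"rot":[0,0,0]},
    {"translation":[0.08,0,0.2],"rot":[0,0,0]}
  ]
}}

```text
clock: 19.85
eef_pos: [534.7, -223.9, 230.2]
tcp_rot: [-3.142, -0.001, 2.636]
contact_force: [-5.1, 3.1, 1.7]
opening: 0.327
```

Call:
{"api": "step_arm", "payload": {
  "deltas": [
    {"translation":[0.07,0,0],"rot":[0,0,0]},
    {"translation":[0.07,0,0.04],"rot":[0,0,0]},
    {"translation":[0.07,0,0.04],"rot":[0,0,0]}
  ]
}}

```text
clock: 20.23
eef_pos: [534.5, -223.8, 229.9]
tcp_rot: [3.142, 0.0, 2.636]
contact_force: [-4.9, 3.6, 3.2]
opening: 0.329
```

Call:
{"api": "step_arm", "payload": {
  "deltas": [
    {"translation":[0,0,0],"rot":[0,0,0]},
    {"translation":[0,0,0],"rot":[0,0,0]}
  ],
  "grip": 160
}}

```text
clock: 20.48
eef_pos: [535.2, -224.2, 230.0]
tcp_rot: [3.141, 0.003, 2.636]
contact_force: [0.8, 0.9, -1.2]
opening: 0.376
```

Call:
{"api": "step_arm", "payload": {
  "deltas": [
    {"translation":[0,0,0],"rot":[0,0,0]},
    {"translation":[0,0,0],"rot":[0,0,0]},
    {"translation":[0,0,0],"rot":[0,0,0]}
  ],
  "grip": 110
}}

```text
clock: 20.85
eef_pos: [534.5, -223.8, 229.4]
tcp_rot: [-3.142, 0.0, 2.636]
contact_force: [-0.3, -0.2, -0.5]
opening: 0.57
```

```bash
python3 look.py v wrist side scene;python3 -c "
from h import *
f=pickle.load(open('v_side.pkl','rb'));crop(f,385,235,60,60,12,'pics/v1.png')
f=pickle.load(open('v_scene.pkl','rb'));crop(f,215,190,50,50,12,'pics/v2.png')"
```

```text
21.0 [ 534.37 -223.77  229.36] [ 3.14 -0.    2.64] [-0.4   0.5   1.86  0.    0.78 -1.46] [-0.1   0.11  0.6 ] 0.5702039629439429
```

View pics/v1.png

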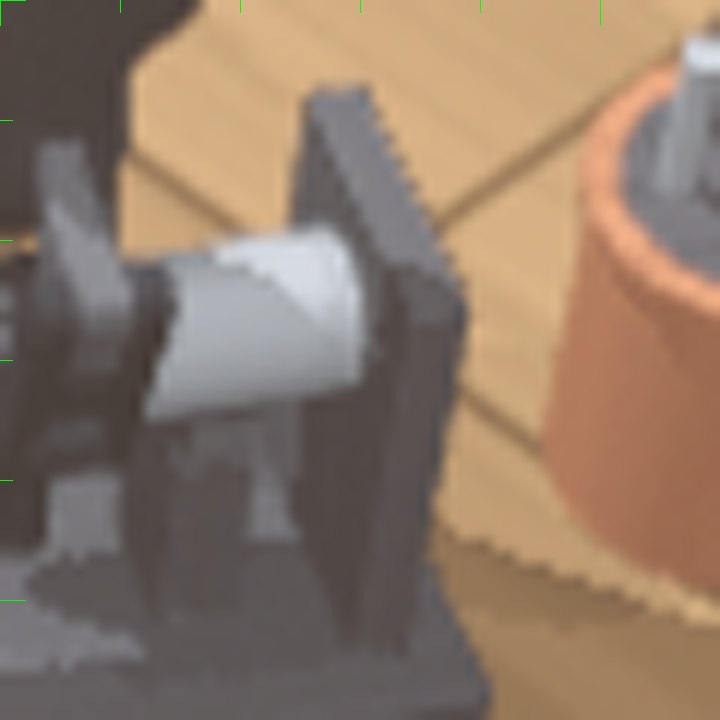

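View pics/v_wrist.png

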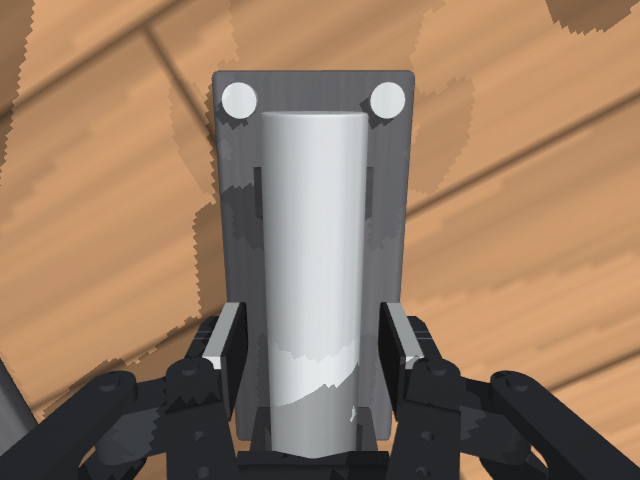

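Released, and the end looks flush with the plate. Retreating to check from above.

Call:
{"api": "step_arm", "payload": {
  "deltas": [
    {"translation":[0,0,-1.5],"rot":[0,0,0]},
    {"translation":[0,0,-4],"rot":[0,0,0]},
    {"translation":[0,0,-8],"rot":[0,0,0]},
    {"translation":[0.5,0,-12],"rot":[0,0,0]},
    {"translation":[2,0,-14],"rot":[0,0,0]},
    {"translation":[2,0,-14],"rot":[0,0,0]},
    {"translation":[2,0,-14],"rot":[0,0,0]}
  ],
  "grip": 0
}}

```text
clock: 21.88
eef_pos: [516.9, -214.1, 369.3]
tcp_rot: [3.142, 0.0, 2.636]
contact_force: [0.3, 0.3, -1.3]
opening: 1.007
```

```bash
python3 look.py w side;python3 look.py w wrist scene;python3 - <<'E'
from h import *
f=pickle.load(open('w_wrist.pkl','rb')); crop(f,230,90,160,330,2,'pics/w1.png');crop(f,240,300,130,110,6,'pics/w2.png')
E
```

```text
21.925 [ 516.9  -214.11  368.77] [-3.14 -0.    2.64] [-0.4   0.29  1.81 -0.    1.04 -1.46] [ 1.03  0.32 -0.61] 1.001385604875723
22.025 [ 516.93 -214.13  368.41] [-3.14 -0.    2.64] [-0.4   0.29  1.81 -0.    1.04 -1.46] [-0.11 -0.46  0.08] 1.0005568746311706
```

View pics/w_wrist.png

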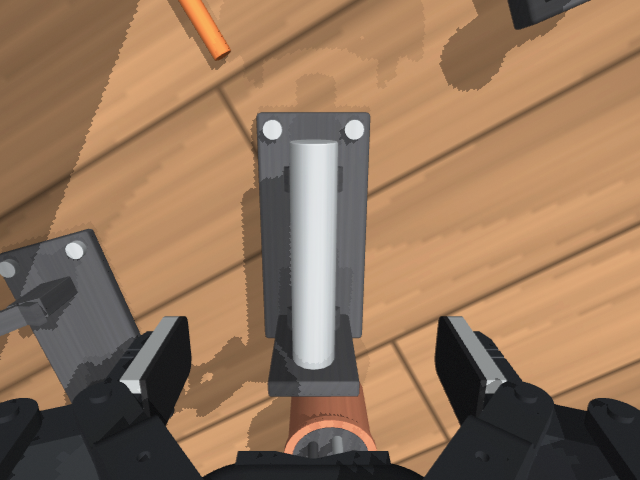

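View pics/w2.png

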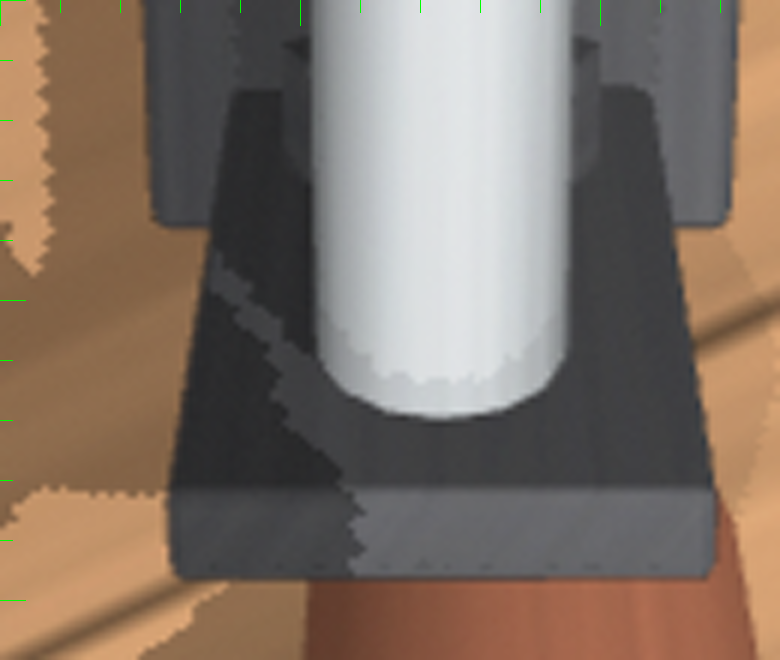

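View pics/w_side.png

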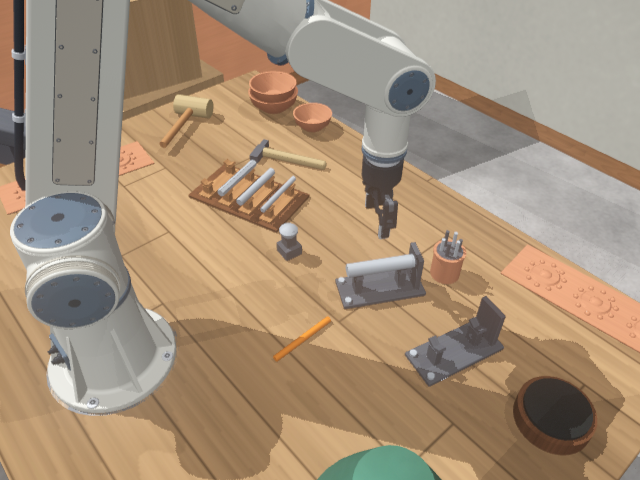

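View pics/w_scene.png

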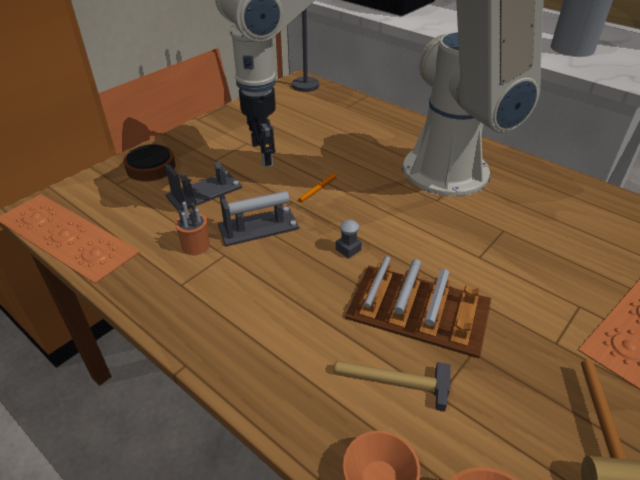

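```bash
python3 - <<'E'
from h import *
np.set_printoptions(precision=2,suppress=True)
f=pickle.load(open("w_wrist.pkl","rb"))
o=np.array([534.8,-223.4,0]);e=np.array([.8749,-.4843,0]);n=np.array([.4843,.8749,0])
loc=lambda p:np.array([(p-o)@e,(p-o)@n])
E=lambda x,y:(240+x/6,300+y/6)
print("plate top",loc(onz(f,E(168,488),105)),loc(onz(f,E(715,488),105)),"bottom",loc(onz(f,E(232,88),12)),loc(onz(f,E(652,88),12)))
print("bar far end top",loc(onz(f,E(440,417),92.3)),"near end top",loc(onz(f,(314,140.5),92.3)))
print("axis",[loc(onz(f,((a+b)/2,v),81)) for a,b,v in((240+312/6,240+570/6,310),(290.5,337.5,160),(291,337,240))])
print("foot mid",(loc(onz(f,(258.5,125),12))+loc(onz(f,(370,125),12)))/2,(loc(onz(f,E(150,200),12))+loc(onz(f,E(733,200),12)))/2)
E
```

```text
plate top [ 74.61 -29.45] [74.59 29.29] bottom [ 76.45 -29.81] [76.44 29.95]
bar far end top [74.63 -0.24] near end top [-76.16   0.14]
axis [array([36.02, -0.12]), array([-63.75,   0.17]), array([-13.37,   0.19])]
foot mid [-80.33   0.46] [94.5  -0.01]
```

The thick bar's end measures 74.6 mm against the plate at 74.8 mm, with lateral error under 0.3 mm. Now a last look down on the rack.

Call:
{"api": "step_arm", "payload": {
  "deltas": [
    {"translation":[2,3.6,0],"rot":[0,0,-0.1]},
    {"translation":[5,8.6,0],"rot":[0,0,-0.25]},
    {"translation":[8,14,0],"rot":[0,0,-0.4]},
    {"translation":[11,19,0],"rot":[0,0,-0.55]},
    {"translation":[14,24,0],"rot":[0,0,-0.7]},
    {"translation":[17,29,0],"rot":[0,0,-0.8]},
    {"translation":[19,32.5,0],"rot":[0,0,-0.839]},
    {"translation":[19.5,33.5,0],"rot":[0,0,-0.839]}
  ]
}}

```text
clock: 23.02
eef_pos: [508.5, 175.6, 368.6]
tcp_rot: [3.141, -0.001, -2.806]
contact_force: [-0.1, -0.6, -0.2]
opening: 0.997
```

Call:
{"api": "step_arm", "payload": {
  "deltas": [
    {"translation":[0,0,0],"rot":[0,0,0]},
    {"translation":[0,0,0],"rot":[0,0,0]}
  ]
}}

```text
clock: 23.28
eef_pos: [508.7, 172.4, 369.0]
tcp_rot: [-3.141, -0.001, -2.81]
contact_force: [-0.2, 0.1, -0.1]
opening: 0.999
```

```bash
python3 look.py x wrist
```

```text
23.325 [508.71 172.26 369.13] [-3.14 -0.   -2.81] [ 0.32  0.26  1.86 -0.    1.03 -1.58] [-0.52 -0.19  0.01] 0.9988462749560494
```

View pics/x_wrist.png

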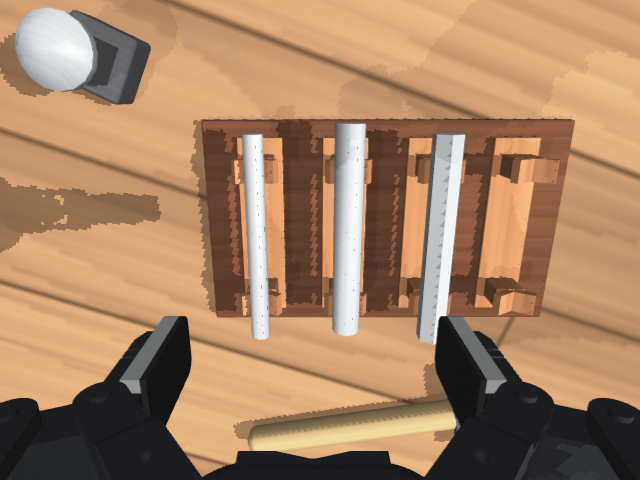

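```bash
python3 - <<'E'
from h import *
np.set_printoptions(precision=1,suppress=True)
f=pickle.load(open("x_wrist.pkl","rb"))
yaw=.333;e=np.array([np.cos(yaw),np.sin(yaw),0]);n=np.array([-e[1],e[0],0]);c=np.array([506.6,230.8,0])
loc=lambda p:np.array([(p-c)@e,(p-c)@n])
print("thin ends",loc(onz(f,(253,134.5),59)),loc(onz(f,(261,338.5),59)))
print("thin axis",[loc(onz(f,u,54)) for u in((253.3,150),(256.3,230),(259.7,310))])
print("mid ends",loc(onz(f,(350.5,123.5),65)),loc(onz(f,(345.5,335),65)))
g=pickle.load(open("rack.pkl","rb")); print("mid before",loc(onz(g,(228,113.5),65)),loc(onz(g,(238,306),65)))
print("rack corners",[loc(onz(f,u,10)) for u in((202,121),(574,121),(540,317),(216,317))])
E
```

```text
thin ends [-74.5 -95. ] [ 73.6 -95.6]
thin axis [array([-64.2, -96. ]), array([ -9.3, -96.3]), array([ 52.6, -96.4])]
mid ends [-81.5 -33.5] [ 67.1 -33.2]
mid before [-81.7 -30. ] [ 66.8 -30.5]
rack corners [array([ -80.7, -139.3]), array([-80.4, 137.2]), array([ 82.3, 138.3]), array([  82.2, -140.4])]
```

```bash
python3 -c "
from rig import ticket
print(ticket.sign_off())"
```

```text
the job is handed in; nothing more can be done
None
```

The changeover is done and handed in at about 23 s of the 64 s allowed. The sign-off gives no verdict, so the figures below are my own last camera measurements.

- **Thin bar:** It lies in both vees of the formerly empty cradle, about 0.5 mm off centre lengthwise and within about 0.3 mm sideways.
- **Thick bar:** It rests in both vees of the stand. Its end measured 74.6 mm against the plate face at about 74.8 mm, with less than 0.3 mm sideways error. I felt the plate at about 4.6 N before setting the bar down.
- **Slide home:** The first attempt to slide the thick bar along the vees jammed by friction at about 27 N. I eased it up about 2 mm, moved it forward until it touched the plate, then lowered it again.
- **Other items:** In the last views the hexagonal bar, hammer and pot look unmoved; I checked these by eye only. The middle bar measured within 0.3 mm of its first position along its length.
- **One disagreement:** The middle bar's sideways position differed by about 3 mm between the first and last pictures. I put this down to the first one being taken while the arm was still moving, and it is well under the 12 mm limit.

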